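Load and lock a transport rack with cover plates

TASK

First turn the red latch knob on the transport rack anticlockwise past its click to open it. Then stand every yellow cover plate from the two sloped stands on edge in the rack, one to a slot and right down, and after that slide the loose aluminium keeper bar over the plates, under both blue hooks and fully home. Finally turn the knob clockwise until it clicks over and locks; do not disturb the other things on the bench.

Things in the scene. Friction and masses are not known exactly. Their poses are not given: they have to be found in the camera images.
- rack: Fixed transport rack, 360 mm long (y), 80 mm wide (x), 10 mm base; origin on the bench under the middle of the slots, z up, x away from the robot; yaw varies a little. Four slots 46 mm apart along y between black blocks (tops at z = 38 mm). Blue hook posts at y = -135 and +135 mm, up to z = 136 mm. Latch post (32 mm across, 102 mm high) at x = -25, y = -182 mm.
- slot1 (a point): Centre of the floor of slot 1 (10 mm above the bench; counted from the latch end, -y). The slot is 11 mm wide along the rack's y, runs along its x (62 mm between low rails) and is 28 mm deep. A seated plate's centre is 44 mm above this point.
- slot2 (a point): Centre of the floor of slot 2 (10 mm above the bench; counted from the latch end, -y). The slot is 11 mm wide along the rack's y, runs along its x (62 mm between low rails) and is 28 mm deep. A seated plate's centre is 44 mm above this point.
- slot3 (a point): Centre of the floor of slot 3 (10 mm above the bench; counted from the latch end, -y). The slot is 11 mm wide along the rack's y, runs along its x (62 mm between low rails) and is 28 mm deep. A seated plate's centre is 44 mm above this point.
- slot4 (a point): Centre of the floor of slot 4 (10 mm above the bench; counted from the latch end, -y). The slot is 11 mm wide along the rack's y, runs along its x (62 mm between low rails) and is 28 mm deep. A seated plate's centre is 44 mm above this point.
- hook_right (a point): Middle of the bar's seat on the right hook post (14 mm thick along y). The shelf, 104 mm above the bench, reaches from x = -34 to +16 mm of the rack; the jaw over it is 24 mm high, open towards the rack's -x; back wall at x = +10 mm; its roof spans x = -12 to +16 mm, 128 to 136 mm above the bench.
- hook_left (a point): Middle of the bar's seat on the left hook post (14 mm thick along y). The shelf, 104 mm above the bench, reaches from x = -34 to +16 mm of the rack; the jaw over it is 24 mm high, open towards the rack's -x; back wall at x = +10 mm; its roof spans x = -12 to +16 mm, 128 to 136 mm above the bench.
- bar_home (a point): Where the keeper bar's centre is when home (x = 0, y = 0, z = 113 mm of the rack, bar along the rack's y, resting on both hook shelves, against or within a few mm of the back walls). Axes as the rack's.
- plate1: Yellow aluminium cover plate, 6 mm thick (its x), 50 mm wide (its y), 88 mm long (its z), 75 g; origin at its centre; both faces and both ends alike. May be absent. Starts leaning on a sloped stand. Must end standing on a short edge in a slot, thin direction along the rack's y.
- plate2: Yellow aluminium cover plate, 6 mm thick (its x), 50 mm wide (its y), 88 mm long (its z), 75 g; origin at its centre; both faces and both ends alike. May be absent. Starts leaning on a sloped stand. Must end standing on a short edge in a slot, thin direction along the rack's y.
- plate3: Yellow aluminium cover plate, 6 mm thick (its x), 50 mm wide (its y), 88 mm long (its z), 75 g; origin at its centre; both faces and both ends alike. May be absent. Starts leaning on a sloped stand. Must end standing on a short edge in a slot, thin direction along the rack's y.
- plate4: Yellow aluminium cover plate, 6 mm thick (its x), 50 mm wide (its y), 88 mm long (its z), 75 g; origin at its centre; both faces and both ends alike. May be absent. Starts leaning on a sloped stand. Must end standing on a short edge in a slot, thin direction along the rack's y.
- stand_a_o (a point): Centre of the underside of the sloped stand of plates 1 and 2: 126 mm wide, plates 60 mm apart, leaning 38 degrees off vertical, top end towards the robot's right (-y), 91 mm above the bench. It backs only their lower 52 mm: the upper 36 mm is free on both faces, to be pinched across the thickness, fingers along the slope. A 6 mm toe lip and low ribs hold the lower end.
- stand_b_o (a point): Centre of the underside of the sloped stand of plates 3 and 4: 126 mm wide, plates 60 mm apart, leaning 38 degrees off vertical, top end towards the robot's right (-y), 91 mm above the bench. It backs only their lower 52 mm: the upper 36 mm is free on both faces, to be pinched across the thickness, fingers along the slope. A 6 mm toe lip and low ribs hold the lower end.
- keeper: Loose keeper bar, aluminium with orange middle and ends, 300 mm long (its x) by 18 by 18 mm, about 0.2 kg, origin at its centre; starts flat on the bench to the robot's right. Any long side may be up and either end may go either way.
- latch (a joint): Red latch knob, rad: 0 = locked (its steel arm nearly along the rack's +y, 6 mm or more in front of a bar that is home), 1.4 = open (arm along the rack's -x). Grows anticlockwise seen from above; stops at both ends. A spring detent (up to 0.2 N m) pushes back to the end it left until the middle (0.7), and beyond it on to the other stop and holds it there. Starts locked.
- latch_grip (a point): On the knob's vertical axis at grip height, 145 mm above the bench. The grip bar (42 long, 14 wide, z 127 to 159 mm) lies along the steel arm: along the rack's -x at 1.4, turned clockwise from there by 1.4 minus the joint. Below are the hub (28 mm across, z 103 to 127) and the arm (10 wide, 46 mm from the axis, z 107 to 119).
- driver: Black-handled screwdriver, 200 mm; leave alone.
- spanner: Steel spanner, 180 mm; leave alone.
- carton: Red carton, 90 x 60 x 45 mm; leave alone.
- spray: White spray can, 48 mm across, 150 mm high; leave alone.
- fitting: Steel fitting, 30 mm across, 44 mm high; leave alone.
- collar: Brass collar, 36 mm across, 30 mm high; leave alone.

How it is judged:
On the way, in this order (a step that is already met when the one before it is completed fails the run):
1. the latch knob is turned open past its click (above 1.15 rad) (value of joint latch above 1.15 rad), for 0.2 s.
2. every plate stands right down in a slot of the rack (x of plate1 in the frame of rack between -0.015 and 0.015 m and y of plate1 in the frame of rack between -0.085 and 0.085 m and z of plate1 in the frame of rack between 0.046 and 0.06 m and angle between the x axis of each of plate1, plate2, plate3, plate4 and the y axis of rack, either way round below 0.3 rad and x of plate2 in the frame of rack between -0.015 and 0.015 m and y of plate2 in the frame of rack between -0.085 and 0.085 m and z of plate2 in the frame of rack between 0.046 and 0.06 m and x of plate3 in the frame of rack between -0.015 and 0.015 m and y of plate3 in the frame of rack between -0.085 and 0.085 m and z of plate3 in the frame of rack between 0.046 and 0.06 m and x of plate4 in the frame of rack between -0.015 and 0.015 m and y of plate4 in the frame of rack between -0.085 and 0.085 m and z of plate4 in the frame of rack between 0.046 and 0.06 m), for 0.2 s.
3. the keeper bar lies fully home under both hooks, the latch still open (x of keeper in the frame of rack between -0.006 and 0.006 m and y of keeper in the frame of rack between -0.018 and 0.018 m and z of keeper in the frame of rack between 0.107 and 0.119 m and angle between the x axis of keeper and the y axis of rack, either way round below 0.06 rad and value of joint latch above 0.9 rad), for 0.2 s.
4. the latch knob is turned past its click to locked (below 0.25 rad) (value of joint latch below 0.25 rad), for 0.2 s.
At the end, for the whole second after the job is handed in: Each plate present on a short edge in a slot: centre 46-60 mm above the bench, within 15 mm of the rack centre line, lean < 0.3 rad. Bar home under both hooks: within 6 mm across, 18 mm along, 6 mm in height, parallel within 0.06 rad. Latch below 0.25 rad. Plates and bar at rest (all of step 2 and linear speed of each of plate1, plate2, plate3, plate4, keeper below 0.02 m/s and x of keeper in the frame of rack between -0.006 and 0.006 m and y of keeper in the frame of rack between -0.018 and 0.018 m and z of keeper in the frame of rack between 0.107 and 0.119 m and angle between the x axis of keeper and the y axis of rack, either way round below 0.06 rad and value of joint latch below 0.25 rad); the robot touches nothing.
It fails at once if one of the other things on the bench (screwdriver, spanner, carton, spray can, fitting, collar) is moved more than 30 mm (distance of any of driver, spanner, carton, spray, fitting, collar from where it was at the start of the episode above 0.03 m).
Of plate1, plate2, plate3, plate4 only 3 to 4 are there at a start; the rules pass over those that are not, and their reading is None.
At some moment in a run one of keeper may be knocked a few centimetres aside while the robot is not near it.
It also fails if it takes over 210 s, if anything falls off the work surface, if the arm or the gripper's body presses on something with over 40 N, if the wrist force passes 120 N, or if a joint passes its speed limit or range.

ROBOT

A 6-joint arm with a two-finger parallel gripper is mounted at the origin on the work surface. World frame = base frame: x ahead of the robot, y to its left, z up, the work surface at z = 0. Lengths are in m, angles in rad, forces in N, time in s.
With the tool pointing down it reaches from about 0.3 to 0.775 m from the base axis. Payload 14.6 kg.
Tool frame: the origin (TCP) lies on the centre line of the jaws, within the pads' length; the fingertips stand 19 mm ahead of it and the grasp point (between the pads) is the TCP; z points along the fingers, y is the line along which they close (so a half turn about z gives the same grasp; the last joint's range is limited). The gripper opens to 94 mm and grips with 3 to 60 N. Pads are 16 mm wide; open, the fingers measure 119 mm over their backs; the gripper's body (75 mm by 177 mm) begins 78 mm behind the grasp point.
Start: joints at [-1.353, 0.3, 1.521, -0, 1.321, -0.067], TCP at [0.155, -0.528, 0.224] pointing down, gripper open.
Joint ranges: [-3.03, 3.03], [-0.79, 2.21], [0.23, 2.52], [-1.04, 4.18], [0, 3.07], [-2.55, 2.55]. Speed limits (rad/s): [2.22, 2.22, 2.57, 3.14, 3.14, 3.14].

INTERFACE

Orientations are given as [roll, pitch, yaw] about the fixed x, y, z axes, in that order (R = Rz(yaw) Ry(pitch) Rx(roll)).
In Python, from station import get_obs, camera, workorder gives the robot as it stands.
- The arm moves only by the tool play_rows, never from a script. Its argument "motion" is a list that holds one entry, the list of rows, each a list of 7 numbers: the shift along the tool's x, y, z as a fraction of full scale, then the turn, a rotation vector about the tool's x, y, z as a fraction of full scale, then the opening, from -1 (shut) to 1 (fully open). In form: [[[x, y, z, ax, ay, az, grip], ...]]. A call has 1 to 10 rows; each row is the pose to reach, as a shift and turn from the pose commanded when the call began, along the tool's axes at that moment, turning the shorter way round; what a row does not reach only later rows make up. Full scale, the value 1, is 0.25 m for a shift and 2 pi rad for a turn. A row lasts 1/10 s, in which the tool goes at most 50 mm and 8.59 degrees, less where a joint would pass 70% of its speed; a pose out of reach is approached as far as the arm can. A call with a number of a shift or a turn outside -1 to 1 is refused whole. A call with a gripper value outside its range is refused whole. The fingers move at their own pace and stop on an object; "grip_force" is the grip in N (left out, the last holds). Time passes only in rows, so rows that repeat a pose let the fingers close. It gives the time, the measured TCP pose, the force, the opening and the grip force at its end, in the units of the state.
- get_obs(): the state, without advancing time (a new reading comes with each control period).
- camera(name): name is "scene" or "top"; returns a dict with "frame" (384x512x3 uint8, red, green, blue), "z_map" (384x512 float32, m along the optical axis (not along the pixel's ray), 0 where there is no reading), "camera_matrix" (3x3 intrinsics, pixels), "T" (4x4, takes a point from camera to world coordinates). Camera axes: x right, y up, looking along -z (the intrinsics and any distortion apply to the point x, -y, -z); pixel columns grow to the right and rows downward; lengths in m; the calibration is good to about 2 mm. A picture is of the moment at which its call begins.
- workorder.hand_in(): hands the job in; it is judged then, once.
The state is a dict: "time_s": time; "qpos": joint angles; "joint_vel": joint speeds; "tau": joint torques, N m; "ee_pos": TCP position; "eef_rot": TCP orientation; "force": force on the tool from outside, world axes, zero at the start; "moment": the same for the moment, N m; "grip_width": finger opening in m; "grip_force": force on a finger pad.
Only numpy, scipy, OpenCV 4.12 (cv2) and the standard library are available. Lean on these libraries where they do the work, as an engineer would, in place of code of your own. Each camera call takes 0.05 s, during which the arm holds its last target. There are 200 camera calls.

## Working session

There is one attempt and no reset: what is moved stays moved. The work goes in short steps, Python scripts to look and compute and a tool call to move; the robot and the scene stay as the last step left them, time stands still between calls to the robot, and variables do not carry over. Pictures are saved under pics/ and viewed, at most 14 in all, crops included, and the job is handed in when it is done.

Besides the shell and the picture viewer there is one more tool, called after "Request:" as name(argument=value, ...) on one line, values as JSON. play_rows: Moves the arm, as the interface text tells. Its arguments: {"type":"object","properties":{"motion":{"type":"array"},"grip_force":{"type":"number"}},"required":["motion"]}

```bash
ls; mkdir -p pics
python3 - <<'E'
from station import get_obs,camera
import cv2,numpy as np
o=get_obs();print(o)
for n in("top","scene"):
    c=camera(n);np.savez(f"c_{n}.npz",**c);print(n,c["camera_matrix"],c["T"])
    cv2.imwrite(f"pics/{n}0.png",cv2.resize(c["frame"][:,:,::-1],(800,600)))
E
```

```text
pics
{'time_s': 0.0, 'qpos': array([-1.35257445e+00,  3.00466110e-01,  1.52158934e+00,  6.27499832e-06,
        1.32069035e+00, -6.66063542e-02]), 'joint_vel': array([ 0.00169777, -0.00171474, -0.00157521, -0.0021062 , -0.00063601,
        0.00088529]), 'tau': array([-3.10653217e-03, -5.31805515e+01, -3.52734268e+01,  7.07559125e-02,
        2.44337891e-02, -6.88666114e-05]), 'ee_pos': array([ 0.15448873, -0.52760505,  0.22388556]), 'eef_rot': array([-3.14044246e+00, -8.28150333e-05,  2.84826630e-01]), 'force': array([-0.72419965, -0.29263728, -0.36622873]), 'moment': array([-0.02909143,  0.04769624, -0.03384709]), 'grip_force': 0.0, 'grip_width': 0.09424249540125394}
top [[375.38128994   0.         258.27201515]
 [  0.         375.38128994 191.45311675]
 [  0.           0.           1.        ]] [[-0.00412804  0.99095526 -0.13412916  0.32052609]
 [-0.99989162 -0.00219481  0.01455788  0.02029866]
 [ 0.01413182  0.13417472  0.99085692  1.30438903]
 [ 0.          0.          0.          1.        ]]
scene [[406.90402561   0.         257.23735523]
 [  0.         406.90402561 196.29717567]
 [  0.           0.           1.        ]] [[ 0.59498598 -0.49416026  0.63387485  1.27019363]
 [ 0.80367631  0.37540514 -0.46170918 -0.57672505]
 [-0.00980155  0.78414069  0.62050569  0.88360817]
 [ 0.          0.          0.          1.        ]]
```

View pics/top0.png

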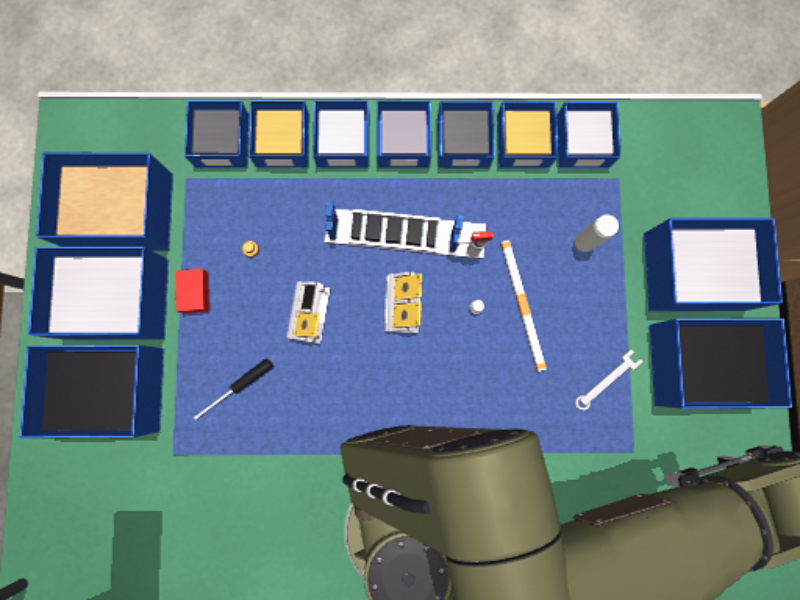

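View pics/scene0.png

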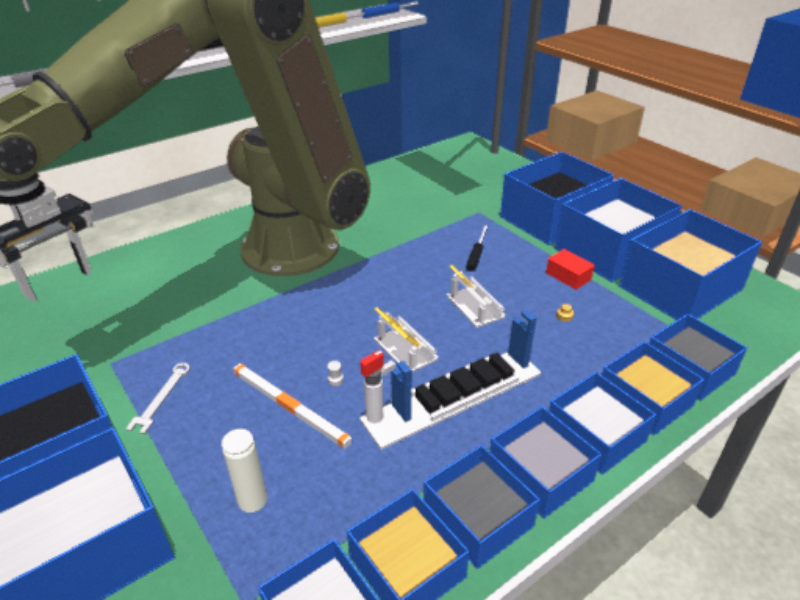

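The two views show three plates: two on the middle stand (top view about 405,302) and one on the left stand (308,325). The rack runs from (325,225) to (485,240), with the knob at (482,237) and the keeper from (506,243) to (542,368).

```bash
cat > h.py <<'E'
import numpy as np,cv2
from station import get_obs,camera
def cloud(c):
    K=c["camera_matrix"];z=c["z_map"];v,u=np.mgrid[0:z.shape[0],0:z.shape[1]]
    p=np.stack([(u-K[0,2])/K[0,0]*z,-(v-K[1,2])/K[1,1]*z,-z],-1)
    return p@c["T"][:3,:3].T+c["T"][:3,3]
def hsv(c): return cv2.cvtColor(c["frame"],cv2.COLOR_RGB2HSV).astype(int)
def rect(P):
    r=cv2.minAreaRect((P[:,:2]*1000).astype(np.float32));return r
E
python3 - <<'E'
from h import *
for n in("top","scene"):
    c=dict(np.load(f"c_{n}.npz"));P=cloud(c);H=hsv(c);h,s,v=H[...,0],H[...,1],H[...,2];z=P[...,2]
    ok=(P[...,0]>.25)&(P[...,0]<.72)&(abs(P[...,1])<.45)&(c["z_map"]>0)
    M={"black":ok&(v<60)&(z>.03)&(z<.046),"yellow":ok&(h>18)&(h<32)&(s>120)&(z>.035)&(z<.11),
       "blue":ok&(h>100)&(h<120)&(s>120)&(z>.125)&(z<.145),"red":ok&((h<6)|(h>174))&(s>150)&(z>.12),
       "white":ok&(s<50)&(v>150)&(z>.005)&(z<.015),"keeper":ok&((s<50)|((h>5)&(h<18)))&(v>120)&(z>.013)&(z<.023),
       "stand":ok&(s<50)&(v>130)&(z>.016)&(z<.1)}
    for k,m in M.items():
        nn,lab,st,ce=cv2.connectedComponentsWithStats(m.astype(np.uint8))
        for i in range(1,nn):
            if st[i,4]<12: continue
            Q=P[lab==i];r=rect(Q)
            print(n,k,st[i,4],"px",ce[i].round(),"mean",Q.mean(0).round(4),"rect",np.round(r[0],1),np.round(r[1],1),round(r[2],1),"z",Q[:,2].min().round(3),Q[:,2].max().round(3))
    x0,y0,x1,y1=(170,115,350,240) if n=="top" else (130,140,360,300)
    im=c["frame"][y0:y1,x0:x1,::-1];cv2.imwrite(f"pics/{n}1.png",cv2.resize(im,(800,int(800*(y1-y0)/(x1-x0))),interpolation=cv2.INTER_CUBIC))
E
```

```text
top black 43 px [197. 189.] mean [0.5005 0.2105 0.0379] rect [499.2 210.8] [14.2 45.8] 82.6 z 0.03 0.045
top yellow 201 px [262. 183.] mean [ 0.516  -0.0109  0.0669] rect [517.6  -8.4] [49.1 53. ] 89.7 z 0.035 0.095
top yellow 205 px [261. 201.] mean [ 0.4563 -0.0078  0.0663] rect [457.   -5.9] [52.4 51.1] 88.1 z 0.035 0.095
top yellow 163 px [197. 207.] mean [0.4355 0.2048 0.0674] rect [436.2 207.2] [50.6 49.7] 79.0 z 0.035 0.095
top blue 44 px [210. 133.] mean [0.6669 0.1556 0.1349] rect [667.5 156.4] [14.3 28.5] 84.5 z 0.125 0.14
top blue 37 px [294. 142.] mean [ 0.6397 -0.1111  0.1357] rect [ 638.3 -111.7] [13.4 27.4] 86.5 z 0.13 0.14
top red 63 px [309. 151.] mean [ 0.6044 -0.1566  0.1548] rect [ 606.5 -155. ] [14.  40.5] 2.1 z 0.134 0.164
top white 201 px [219. 145.] mean [0.6621 0.1389 0.0102] rect [665.4 147.2] [56.2 80.8] 84.2 z 0.005 0.015
top white 42 px [232. 146.] mean [0.6595 0.0926 0.0096] rect [659.2  91.9] [10.1 56.1] 83.4 z 0.005 0.014
top white 44 px [245. 146.] mean [0.657  0.0459 0.0096] rect [656.5  45.9] [ 9.6 56. ] 83.6 z 0.006 0.013
top white 49 px [258. 149.
[... 5756 characters left out ...]
 19. ] 13.8 z 0.016 0.022
scene stand 251 px [303. 254.] mean [0.6847 0.0121 0.0213] rect [683.6  17.2] [197.8  15.7] 83.8 z 0.016 0.028
scene stand 236 px [239. 258.] mean [ 0.6163 -0.1642  0.0596] rect [ 614.8 -164.1] [31.  17.8] 52.0 z 0.016 0.099
scene stand 13 px [263. 260.] mean [ 0.6518 -0.1093  0.0448] rect [ 651.6 -109.1] [0.  5.2] 53.0 z 0.021 0.071
scene stand 144 px [203. 269.] mean [ 0.5561 -0.2484  0.0176] rect [ 557.6 -248.1] [108.7  18.8] 14.0 z 0.016 0.02
scene stand 12 px [222. 282.] mean [ 0.6266 -0.2315  0.0178] rect [ 627.  -231.6] [ 5.7 17.3] 15.3 z 0.016 0.02
scene stand 423 px [159. 312.] mean [ 0.6456 -0.4186  0.0588] rect [ 640.8 -419.1] [47.3 23.5] 66.1 z 0.017 0.1
```

View pics/top1.png

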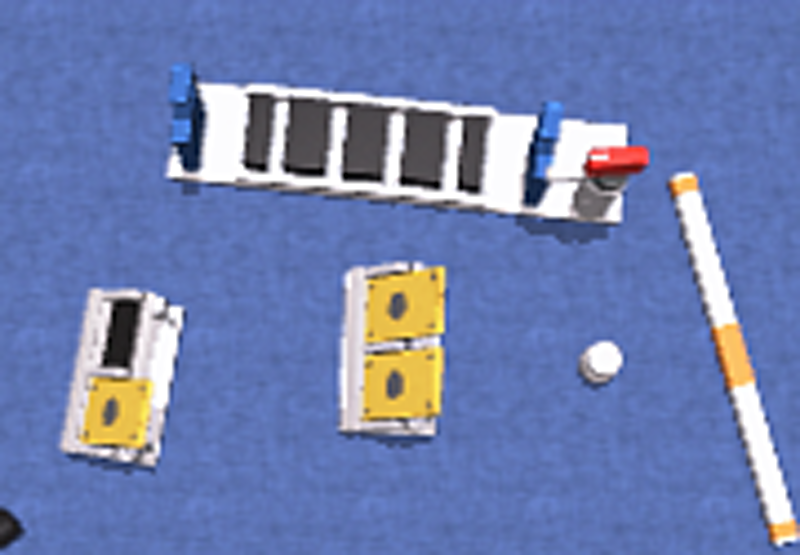

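The crop confirms it: the middle stand holds two plates, the left stand holds one in its nearer place (crop 118,412), and the farther place is empty. Next I fit the plates.

```bash
cat >> h.py <<'E'
import json
from scipy.spatial.transform import Rotation as Ro
YAW=-.107; RO=np.array([.6515,.0212,0]); RR=Ro.from_euler('z',YAW)
def rk(x,y,z): return RO+RR.apply([x,y,z])
def down(yaw): return Ro.from_euler('xyz',[np.pi,0,yaw])
def plan(wps,start=None):
    """wps: (pos,Rot,grip,rows[,steps]); prints calls of rows, chained from start/commanded pose"""
    if start is None:
        d=json.load(open('cmd.json'));p,R=np.array(d['p']),Ro.from_rotvec(d['r'])
    else: p,R=start
    rows=[];cp,cR=p,R
    def flush():
        nonlocal rows
        if rows:
            out=[];k=0
            print("CALL",json.dumps(rows).replace("], [","],\n ["));rows=[]
    for w in wps:
        pos,Rt,g,n=w[:4];
        q0,R0=np.array(cp),cR
        for i in range(1,n+1):
            if len(rows)==10:
                flush();p,R=np.array(cp),cR
            f=min(1,i/w[4]) if len(w)>4 else 1
            tp=q0+(np.array(pos)-q0)*f; tR=R0*Ro.from_rotvec((R0.inv()*Rt).as_rotvec()*f)
            sh=np.round(R.inv().apply(tp-p)/.25,3);rv=np.round((R.inv()*tR).as_rotvec()/2/np.pi,4)
            sh=sh+0.;rv=rv+0.
            if abs(sh).max()>1: print("TOO FAR",sh)
            rows.append([float(a) for a in (*sh,*rv,g)])
            cp=p+R.apply(sh*.25);cR=R*Ro.from_rotvec(rv*2*np.pi)
    flush();json.dump({'p':list(cp),'r':list(cR.as_rotvec())},open('cmd.json','w'))
    print("end",np.round(cp,4),cR.as_euler('xyz').round(3))
def here(): 
    o=get_obs();return o['ee_pos'],Ro.from_euler('xyz',o['eef_rot'])
def stat():
    o=get_obs();print({k:(np.round(v,3).tolist()) for k,v in o.items() if k not in('tau','joint_vel')})
E
python3 - <<'E'
from h import *
for n in("top","scene"):
    c=dict(np.load(f"c_{n}.npz"));P=cloud(c);H=hsv(c);h,s,v=H[...,0],H[...,1],H[...,2]
    y=(h>15)&(h<34)&(s>100)&(P[...,2]>.012)&(P[...,2]<.11)
    for nm,yw,bx in(("A1",-2,(.487,.56,-.06,.06)),("A2",-2,(.41,.487,-.06,.06)),("B",-9,(.38,.48,.14,.27))):
        m=y&(P[...,0]>bx[0])&(P[...,0]<bx[1])&(P[...,1]>bx[2])&(P[...,1]<bx[3])
        Q=P[m]
        if n=="top":
            for yy in (yw,):
                mu=np.median(Q,0);u,sv,vt=np.linalg.svd(Q-Q.mean(0));nn=vt[2]*np.sign(vt[2][2])
                print(nm,"normal yaw",np.degrees(np.arctan2(-nn[0],nn[1])).round(1),"tilt",np.degrees(np.arcsin(nn[2])).round(1))
        S=Ro.from_euler('z',np.radians(yw));a=np.radians(38)
        L=S.apply([0,-np.sin(a),np.cos(a)]);N=S.apply([0,np.cos(a),np.sin(a)]);X=S.apply([1,0,0])
        q=np.stack([Q@X,Q@L,Q@N],1);print(n,nm,len(Q),"x",np.percentile(q[:,0],[1,99]).round(4),"l",np.percentile(q[:,1],[1,99]).round(4),"n med",np.median(q[:,2]).round(4),q[:,2].std().round(4))
        r=cv2.minAreaRect((q[:,:2]*1000).astype(np.float32));print("  rect in face",np.round(r[0],1),np.round(r[1],1),round(r[2],1))
p=np.array([.6072,-.1571,.15]);yw=1.635
print("rk knob",rk(-.025,-.182,0))
s=here();mid=s[0]+(p-s[0])*.4;mid[2]=.224; m2=s[0]+(p-s[0])*.75;m2[2]=.224
plan([(mid,down(.285+.55),0,10),(m2,down(.285+1.1),0,10),(p+[0,0,.07],down(yw),0,10),(p,down(yw),0,5),],s)
E
```

```text
A1 normal yaw -3.6 tilt 38.6
top A1 242 x [0.4917 0.5429] l [-0.0051  0.0826] n med 0.0468 0.0018
  rect in face [517.6  38.4] [91.9 52.8] 89.9
A2 normal yaw -3.6 tilt 38.4
top A2 243 x [0.4316 0.4816] l [-0.0062  0.0818] n med 0.0471 0.0017
  rect in face [456.4  38.3] [51.7 91.3] 1.7
B normal yaw -9.4 tilt 38.6
top B 198 x [0.3738 0.4229] l [-0.1663 -0.0787] n med 0.2546 0.0014
  rect in face [ 398.3 -123. ] [49.8 90.5] 0.7
scene A1 63 x [0.4925 0.543 ] l [0.0206 0.0842] n med 0.0444 0.0019
  rect in face [518.2  52.2] [51.5 65.9] 3.3
scene A2 46 x [0.4321 0.4826] l [0.0144 0.0844] n med 0.0445 0.0025
  rect in face [457.9  43. ] [51.6 83.3] 0.1
scene B 30 x [0.3705 0.4243] l [-0.126  -0.0778] n med 0.2502 0.0017
  rect in face [ 396.7 -105. ] [51.7 55.1] 85.7
rk knob [ 0.60720611 -0.15708924  0.        ]
CALL [[0.862, -0.365, 0.0, -0.0002, -0.0001, -0.0876, 0.0],
 [0.862, -0.365, 0.0, -0.0002, -0.0001, -0.0876, 0.0],
 [0.862, -0.365, 0.0, -0.0002, -0.0001, -0.0876, 0.0],
 [0.862, -0.365, 0.0, -0.0002, -0.0001, -0.0876, 0.0],
 [0.862, -0.365, 0.0, -0.0002, -0.0001, -0.0876, 0.0],
 
[... 796 characters left out ...]
 -0.0398, 0.0],
 [0.448, 0.377, 0.016, 0.0, 0.0, -0.0398, 0.0],
 [0.448, 0.377, 0.016, 0.0, 0.0, -0.0398, 0.0],
 [0.448, 0.377, 0.016, 0.0, 0.0, -0.0398, 0.0],
 [0.448, 0.377, 0.016, 0.0, 0.0, -0.0398, 0.0],
 [0.448, 0.377, 0.016, 0.0, 0.0, -0.0398, 0.0],
 [0.448, 0.377, 0.016, 0.0, 0.0, -0.0398, 0.0],
 [0.448, 0.377, 0.016, 0.0, 0.0, -0.0398, 0.0],
 [0.448, 0.377, 0.016, 0.0, 0.0, -0.0398, 0.0],
 [0.448, 0.377, 0.016, 0.0, 0.0, -0.0398, 0.0]]
CALL [[0.0, 0.0, 0.28, 0.0, 0.0, 0.0, 0.0],
 [0.0, 0.0, 0.28, 0.0, 0.0, 0.0, 0.0],
 [0.0, 0.0, 0.28, 0.0, 0.0, 0.0, 0.0],
 [0.0, 0.0, 0.28, 0.0, 0.0, 0.0, 0.0],
 [0.0, 0.0, 0.28, 0.0, 0.0, 0.0, 0.0]]
end [ 0.6073 -0.157   0.15  ] [ 3.141 -0.     1.635]
```

Request:
play_rows(motion=[[[0.862,-0.365,0,0,0,-0.0876,0],[0.862,-0.365,0,0,0,-0.0876,0],[0.862,-0.365,0,0,0,-0.0876,0],[0.862,-0.365,0,0,0,-0.0876,0],[0.862,-0.365,0,0,0,-0.0876,0],[0.862,-0.365,0,0,0,-0.0876,0],[0.862,-0.365,0,0,0,-0.0876,0],[0.862,-0.365,0,0,0,-0.0876,0]]])

```text
time_s: 0.9
ee_pos: [0.335, -0.3803, 0.2243]
eef_rot: [-3.141, 0.0, 0.834]
force: [0.3, -0.7, 0.1]
grip_width: 0.0475
grip_force: 0.0
```

Request:
play_rows(motion=[[[0.81,0.121,0,0,0,-0.0875,0],[0.81,0.121,0,0,0,-0.0875,0],[0.81,0.121,0,0,0,-0.0875,0],[0.81,0.121,0,0,0,-0.0875,0],[0.81,0.121,0,0,0,-0.0875,0],[0.81,0.121,0,0,0,-0.0875,0],[0.81,0.121,0,0,0,-0.0875,0],[0.81,0.121,0,0,0,-0.0875,0]]])

```text
time_s: 1.7
ee_pos: [0.493, -0.2513, 0.2245]
eef_rot: [-3.142, 0.0, 1.382]
force: [-0.6, 0.2, -0.9]
grip_width: 0.0466
grip_force: 0.0
```

Request:
play_rows(motion=[[[0.448,0.377,0.016,0,0,-0.0398,0],[0.448,0.377,0.016,0,0,-0.0398,0],[0.448,0.377,0.016,0,0,-0.0398,0],[0.448,0.377,0.016,0,0,-0.0398,0],[0.448,0.377,0.016,0,0,-0.0398,0],[0.448,0.377,0.016,0,0,-0.0398,0]]])

```text
time_s: 2.3
ee_pos: [0.6065, -0.1586, 0.2206]
eef_rot: [-3.142, 0.0, 1.633]
force: [0.2, 0.4, 0.4]
grip_width: 0.0469
grip_force: 0.0
```

Request:
play_rows(motion=[[[0,0,0.28,0,0,0,0],[0,0,0.28,0,0,0,0],[0,0,0.28,0,0,0,0],[0,0,0.28,0,0,0,0],[0,0,0.28,0,0,0,-1],[0,0,0.28,0,0,0,-1],[0,0,0.28,0,0,0,-1],[0,0,0.28,0,0,0,-1],[0,0,0.28,0,0,0,-1]]], grip_force=30)

```text
time_s: 3.2
ee_pos: [0.6073, -0.1572, 0.1508]
eef_rot: [3.142, 0.0, 1.635]
force: [-1.2, -0.3, 0.9]
grip_width: 0.0139
grip_force: 30.0
```

Request:
play_rows(motion=[[[0,0,0,0,0,-0.022,-1],[0,0,0,0,0,-0.045,-1],[0,0,0,0,0,-0.067,-1],[0,0,0,0,0,-0.09,-1],[0,0,0,0,0,-0.112,-1],[0,0,0,0,0,-0.135,-1],[0,0,0,0,0,-0.157,-1],[0,0,0,0,0,-0.18,-1],[0,0,0,0,0,-0.202,-1],[0,0,0,0,0,-0.222,-1]]])

```text
time_s: 4.2
ee_pos: [0.608, -0.1566, 0.1507]
eef_rot: [3.141, 0.001, 3.036]
force: [3.5, 4.8, 0.1]
grip_width: 0.0134
grip_force: 30.0
```

Request:
play_rows(motion=[[[0,0,0,0,0,0,-1],[0,0,0,0,0,0,-1],[0,0,0,0,0,0,-1]]])

```text
time_s: 4.5
ee_pos: [0.608, -0.1566, 0.1508]
eef_rot: [3.141, 0.001, 3.031]
force: [3.6, 4.7, 0.7]
grip_width: 0.0139
grip_force: 30.0
```

```bash
cat >> h.py <<'E'
a38=np.radians(38)
def plate(yw,x,l,n,ty):
    S=Ro.from_euler('z',np.radians(yw));X,L,N=S.apply([[1,0,0],[0,-np.sin(a38),np.cos(a38)],[0,np.cos(a38),np.sin(a38)]])
    c=X*x+L*l+N*n
    S=Ro.from_euler('z',np.radians(ty));X,L,N=S.apply([[1,0,0],[0,-np.sin(a38),np.cos(a38)],[0,np.cos(a38),np.sin(a38)]])
    return c,L,Ro.from_matrix(np.stack([-X,N,-L],1))
PL={"A1":plate(-2,.5175,.0388,.0427,-2.8),"A2":plate(-2,.4567,.038,.0428,-2.8),"B":plate(-9,.398,-.1225,.2494,-9.2)}
def show(wps,start=None):
    """compact: one line per distinct row"""
    import io,contextlib
    f=io.StringIO()
    with contextlib.redirect_stdout(f): plan(wps,start)
    last=None;n=0
    for ln in f.getvalue().splitlines()+[""]:
        k=ln.strip(" ,").replace("CALL [","").replace("]]","]")
        if "CALL" in ln or k!=last:
            if n: print(last," x",n)
            if "CALL" in ln: print("CALL")
            last,n=k,1
        else: n+=1
E
python3 - <<'E'
from h import *
for k,(c,L,R) in PL.items(): print(k,c.round(4),(c+L*.044).round(4),(c-L*.044).round(4))
c,L,R=PL["A1"];g=c+L*.032
s=here()
show([(s[0],s[1],-.3,3),([.607,-.157,.26],s[1],-.3,4),([.58,-.1,.25],down(3.1),-.1,3),(g+L*.09,R,-.1,10),(g+L*.03,R,-.1,5),(g,R,-.1,5,3)],s)
E
```

```text
A1 [ 0.5175 -0.0083  0.0569] [ 0.5162 -0.0354  0.0915] [0.5188 0.0188 0.0222]
A2 [ 0.4568 -0.0056  0.0563] [ 0.4555 -0.0327  0.091 ] [0.4581 0.0214 0.0216]
B [0.4356 0.2063 0.057 ] [0.4313 0.1796 0.0917] [0.44   0.2331 0.0223]
CALL
[0.0, 0.0, 0.0, 0.0, 0.0, 0.0, -0.3]  x 3
[0.003, -0.002, -0.437, 0.0, 0.0, 0.0, -0.3]  x 4
[0.136, 0.213, -0.397, 0.0001, 0.0002, -0.011, -0.1]  x 3
CALL
[0.267, 0.055, 0.388, -0.1056, -0.0003, 0.0011, -0.1]  x 10
CALL
[0.0, 0.0, 0.24, 0.0, 0.0, 0.0, -0.1]  x 5
[0.0, 0.0, 0.28, 0.0, 0.0, 0.0, -0.1]  x 1
[0.0, 0.0, 0.32, 0.0, 0.0, 0.0, -0.1]  x 1
[0.0, 0.0, 0.36, 0.0, 0.0, 0.0, -0.1]  x 3
end [ 0.5165 -0.0281  0.0821] [ 2.478 -0.     3.093]  x 1
```

Request:
play_rows(motion=[[[0,0,0,0,0,0,-0.3],[0,0,0,0,0,0,-0.3],[0,0,0,0,0,0,-0.3],[0.003,-0.002,-0.437,0,0,0,-0.3],[0.003,-0.002,-0.437,0,0,0,-0.3],[0.003,-0.002,-0.437,0,0,0,-0.3],[0.136,0.213,-0.397,0,0,-0.011,-0.1],[0.136,0.213,-0.397,0,0,-0.011,-0.1],[0.136,0.213,-0.397,0,0,-0.011,-0.1],[0.136,0.213,-0.397,0,0,-0.011,-0.1]]])

```text
time_s: 5.5
ee_pos: [0.5797, -0.1009, 0.2497]
eef_rot: [-3.141, 0.0, 3.099]
force: [0.1, -0.5, 0.1]
grip_width: 0.0425
grip_force: 0.0
```

Request:
play_rows(motion=[[[0.267,0.055,0.388,-0.1056,0,0.001,-0.1],[0.267,0.055,0.388,-0.1056,0,0.001,-0.1],[0.267,0.055,0.388,-0.1056,0,0.001,-0.1],[0.267,0.055,0.388,-0.1056,0,0.001,-0.1],[0.267,0.055,0.388,-0.1056,0,0.001,-0.1],[0.267,0.055,0.388,-0.1056,0,0.001,-0.1],[0.267,0.055,0.388,-0.1056,0,0.001,-0.1],[0.267,0.055,0.388,-0.1056,0,0.001,-0.1],[0.267,0.055,0.388,-0.1056,0,0.001,-0.1],[0.267,0.055,0.388,-0.1056,0,0.001,-0.1]]])

```text
time_s: 6.5
ee_pos: [0.5135, -0.0836, 0.1531]
eef_rot: [2.479, -0.001, 3.094]
force: [-0.7, -0.9, -0.0]
grip_width: 0.0421
grip_force: 0.0
```

Run:
```python
from h import *
stat();c,L,R=PL["A1"];g=c+L*.032
```

```text
{'time_s': 6.5, 'qpos': [-0.505, 0.453, 1.619, 0.591, 1.43, -2.223], 'ee_pos': [0.514, -0.084, 0.153], 'eef_rot': [2.479, -0.001, 3.094], 'force': [-0.671, -0.948, -0.045], 'moment': [-0.244, -0.102, -0.02], 'grip_force': 0.0, 'grip_width': 0.042}
```

Request:
play_rows(motion=[[[0,0,0.24,0,0,0,-0.1],[0,0,0.24,0,0,0,-0.1],[0,0,0.24,0,0,0,-0.1],[0,0,0.28,0,0,0,-0.1],[0,0,0.32,0,0,0,-0.1],[0,0,0.36,0,0,0,-0.1],[0,0,0.36,0,0,0,-0.1]]])

```text
time_s: 7.2
ee_pos: [0.5155, -0.0279, 0.0809]
eef_rot: [2.478, -0.003, 3.094]
force: [0.7, -1.1, 0.6]
grip_width: 0.0421
grip_force: 0.0
```

Request:
play_rows(motion=[[[0,0,0,0,0,0,-1],[0,0,0,0,0,0,-1],[0,0,0,0,0,0,-1],[0,0,0,0,0,0,-1],[0,0,0,0,0,0,-1],[0,0,0,0,0,0,-1]]])

```text
time_s: 7.8
ee_pos: [0.5161, -0.0276, 0.0829]
eef_rot: [2.475, -0.002, 3.094]
force: [-0.2, 7.9, 9.0]
grip_width: 0.006
grip_force: 30.0
```

Run:
```python
from h import *
stat();c,L,R=PL["A1"];g=c+L*.032
p=rk(0,-.023,.086)
show([(g+L*.05,R,-1,4),(g+L*.05+[0,0,.12],R,-1,6),(p+[0,0,.18],down(np.pi+YAW),-1,10),(p+[0,0,.05],down(np.pi+YAW),-1,10,6)])
```

```text
{'time_s': 7.8, 'qpos': [-0.413, 0.524, 1.71, 0.652, 1.256, -2.255], 'ee_pos': [0.516, -0.028, 0.083], 'eef_rot': [2.475, -0.002, 3.094], 'force': [-0.153, 7.893, 8.973], 'moment': [2.32, -0.225, 0.223], 'grip_force': 29.959, 'grip_width': 0.006}
CALL
[0.0, 0.0, -0.2, 0.0, 0.0, 0.0, -1.0]  x 4
[0.0, 0.296, -0.578, 0.0, 0.0, 0.0, -1.0]  x 6
CALL
[-0.524, 0.26, 0.079, 0.1055, -0.0031, 0.0089, -1.0]  x 10
CALL
[0.0, 0.0, 0.087, 0.0, 0.0, 0.0, -1.0]  x 1
[0.0, 0.0, 0.173, 0.0, 0.0, 0.0, -1.0]  x 1
[0.0, 0.0, 0.26, 0.0, 0.0, 0.0, -1.0]  x 1
[0.0, 0.0, 0.346, 0.0, 0.0, 0.0, -1.0]  x 1
[0.0, 0.0, 0.433, 0.0, 0.0, 0.0, -1.0]  x 1
[0.0, 0.0, 0.52, 0.0, 0.0, 0.0, -1.0]  x 5
end [ 0.649  -0.0017  0.1359] [ 3.141 -0.     3.035]  x 1
```

Request:
play_rows(motion=[[[0,0,-0.1,0,0,0,-1],[0,0,-0.2,0,0,0,-1],[0,0,-0.2,0,0,0,-1],[0,0.296,-0.578,0,0,0,-1],[0,0.296,-0.578,0,0,0,-1],[0,0.296,-0.578,0,0,0,-1],[0,0.296,-0.578,0,0,0,-1],[0,0.296,-0.578,0,0,0,-1]]])

```text
time_s: 8.6
ee_pos: [0.5145, -0.0589, 0.2399]
eef_rot: [2.478, -0.003, 3.093]
force: [0.2, 0.4, -0.6]
grip_width: 0.0056
grip_force: 30.0
```

Request:
play_rows(motion=[[[-0.524,0.26,0.079,0.1055,-0.0031,0.0089,-1],[-0.524,0.26,0.079,0.1055,-0.0031,0.0089,-1],[-0.524,0.26,0.079,0.1055,-0.0031,0.0089,-1],[-0.524,0.26,0.079,0.1055,-0.0031,0.0089,-1],[-0.524,0.26,0.079,0.1055,-0.0031,0.0089,-1],[-0.524,0.26,0.079,0.1055,-0.0031,0.0089,-1],[-0.524,0.26,0.079,0.1055,-0.0031,0.0089,-1],[-0.524,0.26,0.079,0.1055,-0.0031,0.0089,-1],[-0.524,0.26,0.079,0.1055,-0.0031,0.0089,-1],[-0.524,0.26,0.079,0.1055,-0.0031,0.0089,-1]]])

```text
time_s: 9.6
ee_pos: [0.6486, -0.003, 0.2653]
eef_rot: [3.141, -0.002, 3.034]
force: [0.6, 0.1, -0.5]
grip_width: 0.0059
grip_force: 30.0
```

Request:
play_rows(motion=[[[0,0,0.173,0,0,0,-1],[0,0,0.346,0,0,0,-1],[0,0,0.52,0,0,0,-1],[0,0,0.52,0,0,0,-1],[0,0,0.52,0,0,0,-1]]])

```text
time_s: 10.1
ee_pos: [0.6488, -0.0025, 0.1367]
eef_rot: [3.141, -0.001, 3.035]
force: [-0.6, -0.4, 0.5]
grip_width: 0.0056
grip_force: 30.0
```

Run:
```python
from h import *
stat()
c=camera("scene");np.savez("c_s2.npz",**c);c2=camera("top");np.savez("c_t2.npz",**c2)
cv2.imwrite("pics/ins1.png",np.vstack([cv2.resize(c["frame"][170:290,210:350,::-1],(560,300),interpolation=3),cv2.resize(c2["frame"][110:220,190:330,::-1],(560,300),interpolation=3)]))
for n,cc in(("s",c),("t",c2)):
    P=cloud(cc);H=hsv(cc);h,s=H[...,0],H[...,1]
    m=(h>15)&(h<34)&(s>100)&(P[...,2]>.06)&(P[...,2]<.2)&(P[...,0]>.58)&(P[...,0]<.72)&(abs(P[...,1])<.1)
    if m.sum()>3:
        q=RR.inv().apply(P[m]-RO);print(n,m.sum(),q.min(0).round(4),q.max(0).round(4),q.mean(0).round(4))
```

```text
{'time_s': 10.1, 'qpos': [-0.06, 0.596, 1.305, 0.001, 1.242, -1.525], 'ee_pos': [0.649, -0.002, 0.137], 'eef_rot': [3.141, -0.001, 3.035], 'force': [-0.604, -0.391, 0.486], 'moment': [0.071, -0.106, -0.04], 'grip_force': 29.991, 'grip_width': 0.006}
s 186 [-0.0282 -0.0303  0.0603] [ 0.0247 -0.0221  0.1482] [ 0.0067 -0.0272  0.0979]
```

View pics/ins1.png

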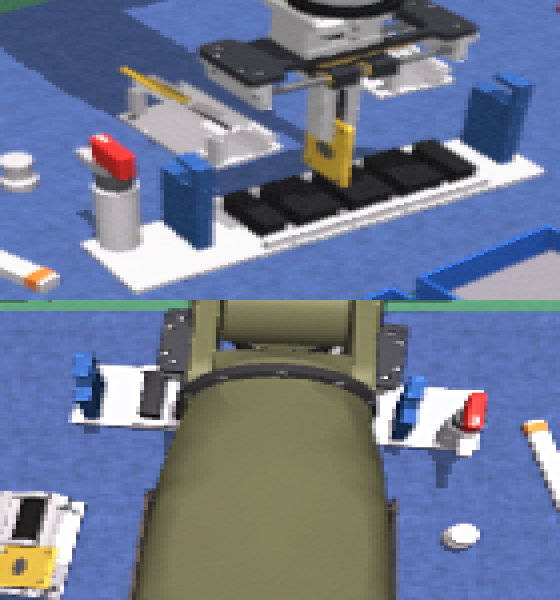

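The scene view shows plate 1 upright in the jaws above slot 2 (330,160). The top view shows the knob turned open. Inserting.

Request:
play_rows(motion=[[[0,0,0.03,0,0,0,-1],[0,0,0.06,0,0,0,-1],[0,0,0.08,0,0,0,-1],[0,0,0.1,0,0,0,-1],[0,0,0.12,0,0,0,-1],[0,0,0.14,0,0,0,-1],[0,0,0.16,0,0,0,-1],[0,0,0.18,0,0,0,-1],[0,0,0.195,0,0,0,-1],[0,0,0.195,0,0,0,-1]]])

```text
time_s: 11.2
ee_pos: [0.649, -0.0022, 0.0876]
eef_rot: [3.141, 0.0, 3.035]
force: [-1.5, 0.2, 6.6]
grip_width: 0.0062
grip_force: 30.0
```

Run:
```python
from h import *
c,L,R=PL["A2"];g=c+L*.032;s=here();D=down(np.pi+YAW)
p=rk(0,.023,.086)
print("release+approach")
show([(s[0],D,-.55,3),(s[0]+[0,0,.16],D,-.55,5),(s[0]+[-.05,-.05,.16],D,-.1,2),(g+L*.09,R,-.1,10),(g+L*.03,R,-.1,4),(g,R,-.1,4,3),(g,R,-1,2)],s)
print("carry")
show([(g,R,-1,5),(g+L*.05,R,-1,2),(g+L*.05+[0,0,.12],R,-1,3),(p+[0,0,.18],D,-1,10),(p+[0,0,.05],D,-1,5,3),(p+[0,0,.001],D,-1,5,4)])
```

```text
release+approach
CALL
[0.0, 0.0, 0.0, 0.0001, 0.0, 0.0001, -0.55]  x 3
[0.0, 0.0, -0.64, 0.0001, 0.0, 0.0001, -0.55]  x 5
[0.178, -0.22, -0.64, 0.0001, 0.0, 0.0001, -0.1]  x 2
CALL
[0.567, -0.175, 0.381, -0.1055, 0.0031, -0.0089, -0.1]  x 10
CALL
[0.0, 0.0, 0.239, 0.0, 0.0, 0.0, -0.1]  x 4
[0.0, 0.0, 0.279, 0.0, 0.0, 0.0, -0.1]  x 1
[0.0, 0.0, 0.319, 0.0, 0.0, 0.0, -0.1]  x 1
[0.0, 0.0, 0.359, 0.0, 0.0, 0.0, -0.1]  x 2
[0.0, 0.0, 0.359, 0.0, 0.0, 0.0, -1.0]  x 2
end [ 0.4559 -0.0254  0.0816] [ 2.479 -0.     3.093]  x 1
carry
CALL
[0.0, 0.0, 0.0, 0.0, 0.0, 0.0, -1.0]  x 5
[0.001, 0.0, -0.2, 0.0, 0.0, 0.0, -1.0]  x 2
[0.001, 0.295, -0.578, 0.0, 0.0, 0.0, -1.0]  x 3
CALL
[-0.778, 0.408, 0.191, 0.1055, -0.0031, 0.0089, -1.0]  x 10
CALL
[0.0, 0.0, 0.173, 0.0, 0.0, 0.0, -1.0]  x 1
[0.0, 0.0, 0.347, 0.0, 0.0, 0.0, -1.0]  x 1
[0.0, 0.0, 0.52, 0.0, 0.0, 0.0, -1.0]  x 3
[0.0, 0.0, 0.569, 0.0, 0.0, 0.0, -1.0]  x 1
[0.0, 0.0, 0.618, 0.0, 0.0, 0.0, -1.0]  x 1
[0.0, 0.0, 0.667, 0.0, 0.0, 0.0, -1.0]  x 1
[0.0, 0.0, 0.716, 0.0, 0.0, 0.0, -1.0]  x 2
end [0.6539 0.044  0.087 ] [-3.141  0.     3.035]  x 1
```

Request:
play_rows(motion=[[[0,0,0,0,0,0,-0.55],[0,0,0,0,0,0,-0.55],[0,0,0,0,0,0,-0.55],[0,0,-0.16,0,0,0,-0.55],[0,0,-0.32,0,0,0,-0.55],[0,0,-0.48,0,0,0,-0.55],[0,0,-0.64,0,0,0,-0.55],[0,0,-0.64,0,0,0,-0.55],[0.178,-0.22,-0.64,0,0,0,-0.1],[0.178,-0.22,-0.64,0,0,0,-0.1]]])

```text
time_s: 12.2
ee_pos: [0.5968, -0.0536, 0.2458]
eef_rot: [-3.142, -0.003, 3.035]
force: [0.0, 0.3, 0.2]
grip_width: 0.0339
grip_force: 0.0
```

Request:
play_rows(motion=[[[0.567,-0.175,0.381,-0.1055,0.0031,-0.0089,-0.1],[0.567,-0.175,0.381,-0.1055,0.0031,-0.0089,-0.1],[0.567,-0.175,0.381,-0.1055,0.0031,-0.0089,-0.1],[0.567,-0.175,0.381,-0.1055,0.0031,-0.0089,-0.1],[0.567,-0.175,0.381,-0.1055,0.0031,-0.0089,-0.1],[0.567,-0.175,0.381,-0.1055,0.0031,-0.0089,-0.1],[0.567,-0.175,0.381,-0.1055,0.0031,-0.0089,-0.1],[0.567,-0.175,0.381,-0.1055,0.0031,-0.0089,-0.1],[0.567,-0.175,0.381,-0.1055,0.0031,-0.0089,-0.1],[0.567,-0.175,0.381,-0.1055,0.0031,-0.0089,-0.1]]])

```text
time_s: 13.2
ee_pos: [0.4531, -0.0802, 0.152]
eef_rot: [2.479, -0.001, 3.094]
force: [0.1, -0.2, -0.2]
grip_width: 0.0424
grip_force: 0.0
```

```bash
cat >> h.py <<'E'
def rackplates(n="scene"):
    c=camera(n);P=cloud(c);H=hsv(c);h,s=H[...,0],H[...,1]
    q=(P-RO)@RR.as_matrix()
    m=(h>15)&(h<34)&(s>100)&(q[...,2]>.03)&(q[...,2]<.2)&(abs(q[...,0])<.06)&(abs(q[...,1])<.1)
    k,lab,st,_=cv2.connectedComponentsWithStats(m.astype(np.uint8))
    for i in range(1,k):
        if st[i,4]>8: Q=q[lab==i];print(n,st[i,4],np.percentile(Q,1,0).round(4),np.percentile(Q,99,0).round(4))
    return c
E
python3 - <<'E'
from h import *
stat();rackplates();rackplates("top")
E
```

```text
{'time_s': 13.2, 'qpos': [-0.557, 0.345, 1.779, 0.574, 1.412, -2.289], 'ee_pos': [0.453, -0.08, 0.152], 'eef_rot': [2.479, -0.001, 3.094], 'force': [0.14, -0.201, -0.155], 'moment': [-0.266, -0.125, -0.034], 'grip_force': 0.0, 'grip_width': 0.042}
scene 209 [-0.0255 -0.031   0.0316] [ 0.0266 -0.0106  0.0991]
top 32 [-0.0267 -0.0258  0.0406] [ 0.0185 -0.02    0.1016]
```

Request:
play_rows(motion=[[[0,0,0.24,0,0,0,-0.1],[0,0,0.24,0,0,0,-0.1],[0,0,0.24,0,0,0,-0.1],[0,0,0.28,0,0,0,-0.1],[0,0,0.32,0,0,0,-0.1],[0,0,0.36,0,0,0,-0.1],[0,0,0.36,0,0,0,-0.1],[0,0,0.36,0,0,0,-1],[0,0,0.36,0,0,0,-1],[0,0,0.36,0,0,0,-1]]])

```text
time_s: 14.3
ee_pos: [0.4555, -0.0255, 0.0811]
eef_rot: [2.478, -0.002, 3.093]
force: [-0.7, 0.6, -0.4]
grip_width: 0.0214
grip_force: 0.0
```

Request:
play_rows(motion=[[[0,0,0,0,0,0,-1],[0,0,0,0,0,0,-1],[0,0,0,0,0,0,-1],[0,0,-0.1,0,0,0,-1],[0,0,-0.2,0,0,0,-1],[0,0,-0.2,0,0,0,-1],[0,0.296,-0.578,0,0,0,-1],[0,0.296,-0.578,0,0,0,-1],[0,0.296,-0.578,0,0,0,-1],[0,0.296,-0.578,0,0,0,-1]]])

```text
time_s: 15.3
ee_pos: [0.4549, -0.056, 0.2421]
eef_rot: [2.48, 0.002, 3.093]
force: [0.2, 0.6, -2.0]
grip_width: 0.006
grip_force: 30.0
```

Request:
play_rows(motion=[[[-0.778,0.408,0.191,0.1055,-0.0031,0.0089,-1],[-0.778,0.408,0.191,0.1055,-0.0031,0.0089,-1],[-0.778,0.408,0.191,0.1055,-0.0031,0.0089,-1],[-0.778,0.408,0.191,0.1055,-0.0031,0.0089,-1],[-0.778,0.408,0.191,0.1055,-0.0031,0.0089,-1],[-0.778,0.408,0.191,0.1055,-0.0031,0.0089,-1],[-0.778,0.408,0.191,0.1055,-0.0031,0.0089,-1],[-0.778,0.408,0.191,0.1055,-0.0031,0.0089,-1],[-0.778,0.408,0.191,0.1055,-0.0031,0.0089,-1],[-0.778,0.408,0.191,0.1055,-0.0031,0.0089,-1]]])

```text
time_s: 16.3
ee_pos: [0.6535, 0.0434, 0.2653]
eef_rot: [3.141, -0.002, 3.034]
force: [-0.2, 0.3, -0.4]
grip_width: 0.0055
grip_force: 30.0
```

Run:
```python
from h import *
stat();rackplates();print(rk(0,.023,.087+.18),RR.as_euler('xyz'))
```

```text
{'time_s': 16.3, 'qpos': [0.01, 0.52, 1.121, 0.001, 1.502, -1.453], 'ee_pos': [0.654, 0.043, 0.265], 'eef_rot': [3.141, -0.002, 3.034], 'force': [-0.242, 0.251, -0.395], 'moment': [0.075, -0.135, 0.041], 'grip_force': 29.999, 'grip_width': 0.006}
scene 38 [-0.0257  0.016   0.1895] [0.0238 0.0219 0.1996]
scene 210 [-0.025  -0.0315  0.0312] [ 0.0272 -0.0215  0.0986]
[0.65395631 0.04406846 0.267     ] [ 0.     0.    -0.107]
```

Request:
play_rows(motion=[[[0,0,0.173,0,0,0,-1],[0,0,0.346,0,0,0,-1],[0,0,0.52,0,0,0,-1],[0,0,0.54,0,0,0,-1],[0,0,0.57,0,0,0,-1],[0,0,0.6,0,0,0,-1],[0,0,0.63,0,0,0,-1],[0,0,0.66,0,0,0,-1],[0,0,0.69,0,0,0,-1],[0,0,0.715,0,0,0,-1]]])

```text
time_s: 17.35
ee_pos: [0.6536, 0.0444, 0.086]
eef_rot: [3.141, -0.002, 3.035]
force: [-5.9, 0.5, 37.6]
grip_width: 0.0056
grip_force: 30.0
```

Request:
play_rows(motion=[[[0,0,0,0,0,0,-1],[0,0,0,0,0,0,-1]]])

```text
time_s: 17.55
ee_pos: [0.6535, 0.0444, 0.0862]
eef_rot: [3.141, -0.002, 3.035]
force: [-0.8, -0.0, -0.8]
grip_width: 0.0058
grip_force: 30.0
```

Run:
```python
from h import *
stat()
c,L,R=PL["B"];g=c+L*.032;s=here();D=down(np.pi+YAW)
p=rk(0,.069,.086)
print("release+approach")
show([(s[0],D,-.55,3),(s[0]+[0,0,.16],D,-.55,5),(s[0]+[-.05,0.05,.16],D,-.1,2),(g+L*.09,R,-.1,10),(g+L*.03,R,-.1,4),(g,R,-.1,4,3),(g,R,-1,2)],s)
print("carry")
show([(g,R,-1,5),(g+L*.05,R,-1,2),(g+L*.05+[0,0,.12],R,-1,3),(p+[0,0,.18],D,-1,10),(p+[0,0,.05],D,-1,5,3),(p+[0,0,.001],D,-1,5,4)])
```

```text
{'time_s': 17.55, 'qpos': [0.012, 0.664, 1.322, 0.001, 1.158, -1.453], 'ee_pos': [0.654, 0.044, 0.086], 'eef_rot': [3.141, -0.002, 3.035], 'force': [-0.777, -0.02, -0.756], 'moment': [0.043, -0.1, -0.017], 'grip_force': 30.0, 'grip_width': 0.006}
release+approach
CALL
[0.0, 0.0, 0.0, 0.0001, -0.0003, 0.0001, -0.55]  x 3
[0.001, 0.0, -0.64, 0.0001, -0.0003, 0.0001, -0.55]  x 5
[0.221, 0.178, -0.64, 0.0001, -0.0003, 0.0001, -0.1]  x 2
CALL
[0.732, 0.073, 0.373, -0.1056, -0.0028, 0.0082, -0.1]  x 10
CALL
[0.0, 0.0, 0.24, 0.0, 0.0, 0.0, -0.1]  x 4
[0.0, 0.0, 0.28, 0.0, 0.0, 0.0, -0.1]  x 1
[0.0, 0.0, 0.32, 0.0, 0.0, 0.0, -0.1]  x 1
[0.0, 0.0, 0.36, 0.0, 0.0, 0.0, -0.1]  x 2
[0.0, 0.0, 0.36, 0.0, 0.0, 0.0, -1.0]  x 2
end [0.4324 0.1868 0.0821] [ 2.478 -0.     2.981]  x 1
carry
CALL
[0.0, 0.0, 0.0, 0.0, 0.0, 0.0, -1.0]  x 5
[0.0, 0.0, -0.2, 0.0, 0.0, 0.0, -1.0]  x 2
[0.0, 0.296, -0.578, 0.0, 0.0, 0.0, -1.0]  x 3
CALL
[-0.956, -0.031, -0.148, 0.1056, 0.0028, -0.0082, -1.0]  x 10
CALL
[0.0, 0.0, 0.173, 0.0, 0.0, 0.0, -1.0]  x 1
[0.0, 0.0, 0.346, 0.0, 0.0, 0.0, -1.0]  x 1
[0.0, 0.0, 0.52, 0.0, 0.0, 0.0, -1.0]  x 3
[0.0, 0.0, 0.569, 0.0, 0.0, 0.0, -1.0]  x 1
[0.0, 0.0, 0.618, 0.0, 0.0, 0.0, -1.0]  x 1
[0.0, 0.0, 0.667, 0.0, 0.0, 0.0, -1.0]  x 1
[0.0, 0.0, 0.716, 0.0, 0.0, 0.0, -1.0]  x 2
end [0.6589 0.0898 0.0869] [-3.141  0.     3.034]  x 1
```

Request:
play_rows(motion=[[[0,0,0,0,0,0,-0.55],[0,0,0,0,0,0,-0.55],[0,0,0,0,0,0,-0.55],[0,0,-0.16,0,0,0,-0.55],[0,0,-0.32,0,0,0,-0.55],[0,0,-0.48,0,0,0,-0.55],[0,0,-0.64,0,0,0,-0.55],[0,0,-0.64,0,0,0,-0.55],[0.221,0.178,-0.64,0,0,0,-0.1],[0.221,0.178,-0.64,0,0,0,-0.1]]])

```text
time_s: 18.55
ee_pos: [0.6018, 0.096, 0.2458]
eef_rot: [3.141, -0.003, 3.036]
force: [-0.3, -0.3, 0.3]
grip_width: 0.0339
grip_force: 0.0
```

Request:
play_rows(motion=[[[0.732,0.073,0.373,-0.1056,-0.0028,0.0082,-0.1],[0.732,0.073,0.373,-0.1056,-0.0028,0.0082,-0.1],[0.732,0.073,0.373,-0.1056,-0.0028,0.0082,-0.1],[0.732,0.073,0.373,-0.1056,-0.0028,0.0082,-0.1],[0.732,0.073,0.373,-0.1056,-0.0028,0.0082,-0.1],[0.732,0.073,0.373,-0.1056,-0.0028,0.0082,-0.1],[0.732,0.073,0.373,-0.1056,-0.0028,0.0082,-0.1],[0.732,0.073,0.373,-0.1056,-0.0028,0.0082,-0.1],[0.732,0.073,0.373,-0.1056,-0.0028,0.0082,-0.1],[0.732,0.073,0.373,-0.1056,-0.0028,0.0082,-0.1]]])

```text
time_s: 19.55
ee_pos: [0.4239, 0.1323, 0.1538]
eef_rot: [2.478, -0.001, 2.982]
force: [-0.2, 0.1, 0.7]
grip_width: 0.0422
grip_force: 0.0
```

Run:
```python
from h import *
stat();rackplates()
c,L,R=PL["B"];print(c+L*.122)
```

```text
{'time_s': 19.55, 'qpos': [-0.143, 0.13, 2.05, 0.765, 1.095, -1.965], 'ee_pos': [0.424, 0.132, 0.154], 'eef_rot': [2.478, -0.001, 2.982], 'force': [-0.24, 0.136, 0.692], 'moment': [-0.223, -0.112, 0.039], 'grip_force': 0.0, 'grip_width': 0.042}
scene 208 [-0.0263  0.0153  0.0322] [0.0257 0.0275 0.0985]
scene 207 [-0.0256 -0.0312  0.0321] [ 0.0259 -0.0107  0.0988]
[0.42363328 0.13219486 0.15315197]
```

Request:
play_rows(motion=[[[0,0,0.24,0,0,0,-0.1],[0,0,0.24,0,0,0,-0.1],[0,0,0.24,0,0,0,-0.1],[0,0,0.28,0,0,0,-0.1],[0,0,0.32,0,0,0,-0.1],[0,0,0.36,0,0,0,-0.1],[0,0,0.36,0,0,0,-0.1],[0,0,0.36,0,0,0,-1],[0,0,0.36,0,0,0,-1],[0,0,0.36,0,0,0,-1]]])

```text
time_s: 20.6
ee_pos: [0.4323, 0.1867, 0.0829]
eef_rot: [2.478, -0.001, 2.981]
force: [-0.1, -0.1, -0.2]
grip_width: 0.0221
grip_force: 0.0
```

Request:
play_rows(motion=[[[0,0,0,0,0,0,-1],[0,0,0,0,0,0,-1],[0,0,0,0,0,0,-1],[0,0,-0.1,0,0,0,-1],[0,0,-0.2,0,0,0,-1],[0,0,-0.2,0,0,0,-1],[0,0.296,-0.578,0,0,0,-1],[0,0.296,-0.578,0,0,0,-1],[0,0.296,-0.578,0,0,0,-1],[0,0.296,-0.578,0,0,0,-1]]])

```text
time_s: 21.6
ee_pos: [0.4284, 0.1567, 0.244]
eef_rot: [2.477, 0.003, 2.982]
force: [1.0, 0.8, -1.1]
grip_width: 0.0059
grip_force: 30.0
```

Request:
play_rows(motion=[[[-0.956,-0.031,-0.148,0.1056,0.0028,-0.0082,-1],[-0.956,-0.031,-0.148,0.1056,0.0028,-0.0082,-1],[-0.956,-0.031,-0.148,0.1056,0.0028,-0.0082,-1],[-0.956,-0.031,-0.148,0.1056,0.0028,-0.0082,-1],[-0.956,-0.031,-0.148,0.1056,0.0028,-0.0082,-1],[-0.956,-0.031,-0.148,0.1056,0.0028,-0.0082,-1],[-0.956,-0.031,-0.148,0.1056,0.0028,-0.0082,-1],[-0.956,-0.031,-0.148,0.1056,0.0028,-0.0082,-1],[-0.956,-0.031,-0.148,0.1056,0.0028,-0.0082,-1],[-0.956,-0.031,-0.148,0.1056,0.0028,-0.0082,-1]]])

```text
time_s: 22.6
ee_pos: [0.6583, 0.0898, 0.2667]
eef_rot: [3.141, -0.001, 3.035]
force: [-0.0, -0.5, -1.1]
grip_width: 0.0058
grip_force: 30.0
```

Run:
```python
from h import *
stat();rackplates();print(rk(0,.069,.086+.18))
```

```text
{'time_s': 22.6, 'qpos': [0.08, 0.543, 1.085, 0.001, 1.515, -1.384], 'ee_pos': [0.658, 0.09, 0.267], 'eef_rot': [3.141, -0.001, 3.035], 'force': [-0.001, -0.48, -1.057], 'moment': [0.072, -0.107, 0.058], 'grip_force': 30.0, 'grip_width': 0.006}
scene 38 [-0.0235  0.0629  0.1879] [0.024  0.0689 0.1994]
scene 207 [-0.0258  0.0158  0.0314] [0.0251 0.0264 0.0996]
scene 211 [-0.0268 -0.031   0.033 ] [ 0.0264 -0.0117  0.0984]
[0.65886892 0.08980539 0.266     ]
```

Request:
play_rows(motion=[[[0,0,0.173,0,0,0,-1],[0,0,0.346,0,0,0,-1],[0,0,0.52,0,0,0,-1],[0,0,0.54,0,0,0,-1],[0,0,0.57,0,0,0,-1],[0,0,0.6,0,0,0,-1],[0,0,0.63,0,0,0,-1],[0,0,0.66,0,0,0,-1],[0,0,0.69,0,0,0,-1],[0,0,0.71,0,0,0,-1]]])

```text
time_s: 23.65
ee_pos: [0.6587, 0.09, 0.0883]
eef_rot: [3.141, -0.001, 3.035]
force: [-6.2, 0.9, 38.2]
grip_width: 0.0056
grip_force: 30.0
```

Request:
play_rows(motion=[[[0,0,0,0,0,0,-1],[0,0,0,0,0,0,-0.55],[0,0,0,0,0,0,-0.55],[0,0,0,0,0,0,-0.55],[0,0,-0.16,0,0,0,-0.55],[0,0,-0.32,0,0,0,-0.55],[0,0,-0.48,0,0,0,-0.55],[0,0,-0.64,0,0,0,-0.55],[0,0,-0.64,0,0,0,-0.55]]])

```text
time_s: 24.55
ee_pos: [0.6603, 0.09, 0.2549]
eef_rot: [3.14, 0.007, 3.035]
force: [-0.2, -0.3, 0.6]
grip_width: 0.0211
grip_force: 0.0
```

```bash
cat >> h.py <<'E'
def keeper(lo=.013,hi=.025,xb=(.25,.75),yb=(-.42,-.18)):
    for n in("top","scene"):
        c=camera(n);P=cloud(c);H=hsv(c);h,s,v=H[...,0],H[...,1],H[...,2];z=P[...,2]
        m=(((s<60)&(v>110))|((h>5)&(h<20)&(s>100)))&(z>lo)&(z<hi)&(P[...,0]>xb[0])&(P[...,0]<xb[1])&(P[...,1]>yb[0])&(P[...,1]<yb[1])
        m=cv2.morphologyEx(m.astype(np.uint8),cv2.MORPH_CLOSE,np.ones((5,5)))
        k,lab,st,_=cv2.connectedComponentsWithStats(m);i=1+np.argmax(st[1:,4]);Q=P[(lab==i)&(z>lo)&(z<hi)];r=rect(Q)
        o=m&0; om=(lab==i)&(h>5)&(h<20)&(s>100)
        print(n,np.round(r[0],1),np.round(r[1],1),round(r[2],1),"z",np.median(Q[:,2]).round(4))
E
python3 - <<'E'
from h import *
stat();rackplates();keeper()
c=camera("top");cv2.imwrite("pics/t3.png",c["frame"][100:270,150:420,::-1].repeat(2,0).repeat(2,1))
E
```

```text
{'time_s': 24.55, 'qpos': [0.08, 0.547, 1.105, 0.001, 1.482, -1.384], 'ee_pos': [0.66, 0.09, 0.255], 'eef_rot': [3.14, 0.007, 3.035], 'force': [-0.239, -0.307, 0.626], 'moment': [0.007, -0.118, 0.012], 'grip_force': 0.0, 'grip_width': 0.021}
scene 423 [-0.0259  0.0164  0.0324] [0.0253 0.07   0.0988]
scene 210 [-0.0271 -0.0315  0.0327] [ 0.0262 -0.0196  0.0985]
top [ 483.6 -264.3] [299.1  20.5] 14.3 z 0.0176
scene [ 482.6 -267. ] [300.5  21.1] 14.2 z 0.0171
```

View pics/t3.png

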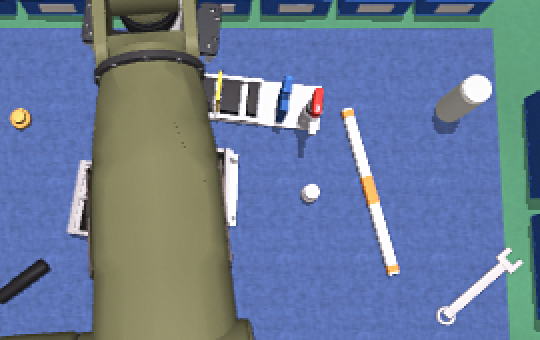

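All three plates stand in slots 2–4, with tops at 99 mm. The keeper is still in place, with its orange middle at about (370,190) in this crop. Next the keeper.

Run:
```python
from h import *
s=here();k=np.array([.4831,-.2657,0]);y=np.radians(14.3)
show([([.60,-.05,.26],down(2.3),0,10),([.53,-.18,.25],down(1.2),0,10),(k+[0,0,.12],down(y),0,10)],s)
```

```text
CALL
[0.173, -0.581, -0.052, -0.0002, -0.0006, 0.117, 0.0]  x 10
CALL
[-0.201, -0.555, 0.04, 0.0, 0.0, 0.1751, 0.0]  x 10
CALL
[-0.388, -0.051, 0.52, 0.0, 0.0, 0.1512, 0.0]  x 10
end [ 0.483  -0.2657  0.1201] [3.141 0.    0.25 ]  x 1
```

Request:
play_rows(motion=[[[0.173,-0.581,-0.052,0,-0.0006,0.117,0],[0.173,-0.581,-0.052,0,-0.0006,0.117,0],[0.173,-0.581,-0.052,0,-0.0006,0.117,0],[0.173,-0.581,-0.052,0,-0.0006,0.117,0],[0.173,-0.581,-0.052,0,-0.0006,0.117,0],[0.173,-0.581,-0.052,0,-0.0006,0.117,0],[0.173,-0.581,-0.052,0,-0.0006,0.117,0],[0.173,-0.581,-0.052,0,-0.0006,0.117,0]]])

```text
time_s: 25.55
ee_pos: [0.6004, -0.0497, 0.2608]
eef_rot: [-3.141, 0.001, 2.304]
force: [-0.4, 0.2, -0.1]
grip_width: 0.047
grip_force: 0.0
```

Request:
play_rows(motion=[[[-0.201,-0.555,0.04,0,0,0.1751,0],[-0.201,-0.555,0.04,0,0,0.1751,0],[-0.201,-0.555,0.04,0,0,0.1751,0],[-0.201,-0.555,0.04,0,0,0.1751,0],[-0.201,-0.555,0.04,0,0,0.1751,0],[-0.201,-0.555,0.04,0,0,0.1751,0],[-0.201,-0.555,0.04,0,0,0.1751,0],[-0.201,-0.555,0.04,0,0,0.1751,0],[-0.201,-0.555,0.04,0,0,0.1751,0],[-0.201,-0.555,0.04,0,0,0.1751,0]]])

```text
time_s: 26.55
ee_pos: [0.5305, -0.1797, 0.2513]
eef_rot: [3.14, 0.001, 1.203]
force: [1.2, -0.6, -0.0]
grip_width: 0.0469
grip_force: 0.0
```

Request:
play_rows(motion=[[[-0.388,-0.051,0.52,0,0,0.1512,0],[-0.388,-0.051,0.52,0,0,0.1512,0],[-0.388,-0.051,0.52,0,0,0.1512,0],[-0.388,-0.051,0.52,0,0,0.1512,0],[-0.388,-0.051,0.52,0,0,0.1512,0],[-0.388,-0.051,0.52,0,0,0.1512,0],[-0.388,-0.051,0.52,0,0,0.1512,0],[-0.388,-0.051,0.52,0,0,0.1512,0],[-0.388,-0.051,0.52,0,0,0.1512,0],[-0.388,-0.051,0.52,0,0,0.1512,0]]])

```text
time_s: 27.55
ee_pos: [0.4836, -0.2658, 0.1215]
eef_rot: [3.14, -0.001, 0.252]
force: [0.2, 0.4, 0.8]
grip_width: 0.0472
grip_force: 0.0
```

Run:
```python
from h import *
stat();keeper()
c=camera("scene");cv2.imwrite("pics/k1.png",c["frame"][140:330,60:360,::-1].repeat(2,0).repeat(2,1))
```

```text
{'time_s': 27.55, 'qpos': [-0.569, 0.409, 1.627, -0.0, 1.104, 0.75], 'ee_pos': [0.484, -0.266, 0.122], 'eef_rot': [3.14, -0.001, 0.252], 'force': [0.172, 0.429, 0.833], 'moment': [0.023, 0.019, 0.01], 'grip_force': 0.0, 'grip_width': 0.047}
top [ 580.  -239.4] [99.6 19.2] 13.7 z 0.0173
scene [ 482.8 -266.6] [301.6  21.1] 14.6 z 0.0172
```

View pics/k1.png

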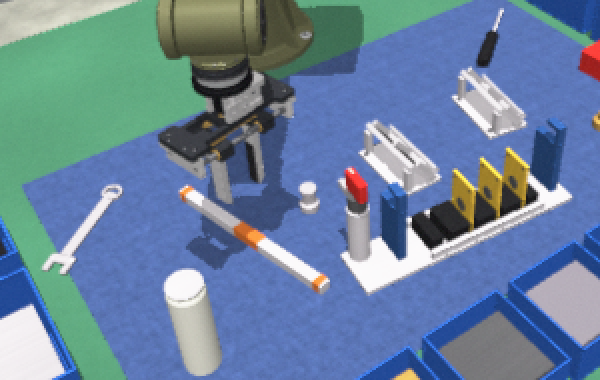

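The gripper is over the keeper's orange middle (248,235), all three plates stand in the rack, and both stands are empty. Grasping.

Request:
play_rows(motion=[[[0,0,0.16,0,0,0,0],[0,0,0.3,0,0,0,0],[0,0,0.35,0,0,0,0],[0,0,0.39,0,0,0,0],[0,0,0.39,0,0,0,0],[0,0,0.39,0,0,0,-1],[0,0,0.39,0,0,0,-1],[0,0,0.39,0,0,0,-1],[0,0,0.39,0,0,0,-1],[0,0,0.39,0,0,0,-1]]], grip_force=50)

```text
time_s: 28.7
ee_pos: [0.484, -0.266, 0.0246]
eef_rot: [3.14, -0.002, 0.25]
force: [-1.2, 0.8, 5.2]
grip_width: 0.0176
grip_force: 50.0
```

Run:
```python
from h import *
stat();s=here();k=s[0];y=s[1].as_euler('xyz')[2];D=down(np.pi/2+YAW);p=rk(-.070,.0,.126+.09)
m=(k+p)/2;m[2]=.24
show([(k,s[1],-1,2),(k+[0,0,.21],down(y),-1,8),(m,down(.8),-1,10),(p,D,-1,10),(rk(-.07,0,.1285),D,-1,10,5)],s)
```

```text
{'time_s': 28.7, 'qpos': [-0.569, 0.55, 1.68, -0.0, 0.909, 0.752], 'ee_pos': [0.484, -0.266, 0.025], 'eef_rot': [3.14, -0.002, 0.25], 'force': [-1.224, 0.831, 5.196], 'moment': [0.194, 0.258, 0.003], 'grip_force': 50.004, 'grip_width': 0.018}
CALL
[0.0, 0.0, 0.0, 0.0, 0.0, 0.0, -1.0]  x 2
[0.001, 0.002, -0.84, 0.0003, -0.0003, 0.0, -1.0]  x 8
CALL
[0.336, -0.523, -0.022, 0.0, 0.0, -0.0876, -1.0]  x 10
CALL
[0.559, -0.27, 0.096, 0.0, 0.0, -0.1056, -1.0]  x 10
CALL
[0.0, 0.0, 0.07, 0.0, 0.0, 0.0, -1.0]  x 1
[0.0, 0.0, 0.14, 0.0, 0.0, 0.0, -1.0]  x 1
[0.0, 0.0, 0.21, 0.0, 0.0, 0.0, -1.0]  x 1
[0.0, 0.0, 0.28, 0.0, 0.0, 0.0, -1.0]  x 1
[0.0, 0.0, 0.35, 0.0, 0.0, 0.0, -1.0]  x 6
end [0.5819 0.0286 0.1285] [-3.141  0.     1.464]  x 1
```

Request:
play_rows(motion=[[[0,0,-0.1,0,0,0,-1],[0,0,-0.25,0,0,0,-1],[0,0,-0.4,0,0,0,-1],[0,0,-0.55,0,0,0,-1],[0,0,-0.7,0,0,0,-1],[0,0,-0.84,0,0,0,-1],[0,0,-0.84,0,0,0,-1]]])

```text
time_s: 29.4
ee_pos: [0.4846, -0.2664, 0.2388]
eef_rot: [3.135, -0.006, 0.25]
force: [0.8, 0.5, -2.9]
grip_width: 0.0177
grip_force: 50.0
```

Request:
play_rows(motion=[[[0.067,-0.105,0,0,0,-0.0175,-1],[0.134,-0.21,0,0,0,-0.035,-1],[0.2,-0.314,-0.01,0,0,-0.0526,-1],[0.269,-0.418,-0.02,0,0,-0.07,-1],[0.336,-0.523,-0.022,0,0,-0.0876,-1],[0.336,-0.523,-0.022,0,0,-0.0876,-1]]])

```text
time_s: 30.0
ee_pos: [0.5329, -0.1153, 0.2383]
eef_rot: [3.141, 0.0, 0.807]
force: [0.3, -0.8, -1.3]
grip_width: 0.0174
grip_force: 50.0
```

Request:
play_rows(motion=[[[0.093,-0.045,0,0,0,-0.0176,-1],[0.186,-0.09,0,0,0,-0.035,-1],[0.28,-0.135,0.02,0,0,-0.053,-1],[0.373,-0.18,0.04,0,0,-0.07,-1],[0.466,-0.225,0.07,0,0,-0.088,-1],[0.559,-0.27,0.096,0,0,-0.1056,-1],[0.559,-0.27,0.096,0,0,-0.1056,-1],[0.559,-0.27,0.096,0,0,-0.1056,-1]]])

```text
time_s: 30.8
ee_pos: [0.5812, 0.0287, 0.2144]
eef_rot: [3.142, 0.001, 1.462]
force: [-0.5, -0.5, -1.2]
grip_width: 0.0176
grip_force: 50.0
```

```bash
cat >> h.py <<'E'
def bar(lo,hi):
    c=camera("scene");P=cloud(c);H=hsv(c);h,s,v=H[...,0],H[...,1],H[...,2]
    q=(P-RO)@RR.as_matrix()
    m=(((h>5)&(h<20)&(s>120)&(v>120))|((s<40)&(v>150)))&(q[...,2]>lo)&(q[...,2]<hi)&(abs(q[...,0])<.12)&(abs(q[...,1])<.17)
    n,lab,st,_=cv2.connectedComponentsWithStats(m.astype(np.uint8))
    Q=q[np.isin(lab,[i for i in range(1,n) if st[i,4]>8])];r=cv2.minAreaRect((Q[:,:2]*1000).astype(np.float32))
    print("bar n",len(Q),"rect",np.round(r[0],1),np.round(r[1],1),round(r[2],2),"y",np.percentile(Q[:,1],[1,99]).round(4))
    for a,b in((-.17,-.1),(.1,.17)):
        E=Q[(Q[:,1]>a)&(Q[:,1]<b)]
        if len(E)>3: print(" end",len(E),"x",np.percentile(E[:,0],[2,98]).round(4),"z",np.percentile(E[:,2],[2,50,98]).round(4))
    return c
E
python3 - <<'E'
from h import *
stat();c=bar(.15,.25)
E
```

```text
{'time_s': 30.8, 'qpos': [-0.013, 0.379, 1.439, -0.001, 1.323, 0.096], 'ee_pos': [0.581, 0.029, 0.214], 'eef_rot': [3.142, 0.001, 1.462], 'force': [-0.498, -0.538, -1.154], 'moment': [-0.021, -0.056, -0.026], 'grip_force': 49.999, 'grip_width': 0.018}
bar n 778 rect [-65.3  -2. ] [ 34.6 299.6] 0.58 y [-0.1505  0.1405]
 end 153 x [-0.0791 -0.061 ] z [0.1914 0.2056 0.2096]
 end 100 x [-0.0792 -0.0609] z [0.191  0.205  0.2082]
```

Request:
play_rows(motion=[[[0,0,0.07,0,0,0,-1],[0,0,0.14,0,0,0,-1],[0,0,0.21,0,0,0,-1],[0,0,0.28,0,0,0,-1],[0,0,0.335,0,0,0,-1],[0,0,0.335,0,0,0,-1],[0,0,0.335,0,0,0,-1]]])

```text
time_s: 31.55
ee_pos: [0.5818, 0.0285, 0.1321]
eef_rot: [3.14, 0.001, 1.463]
force: [-0.4, -0.2, -1.2]
grip_width: 0.0175
grip_force: 50.0
```

Run:
```python
from h import *
stat();c=bar(.09,.14)
q=RR.inv().apply(here()[0]-RO);print("tcp in rack",q)
cv2.imwrite("pics/b1.png",cv2.resize(c["frame"][160:300,200:370,::-1],(780,640))[:600])
```

```text
{'time_s': 31.55, 'qpos': [-0.013, 0.459, 1.527, -0.001, 1.154, 0.095], 'ee_pos': [0.582, 0.028, 0.132], 'eef_rot': [3.14, 0.001, 1.463], 'force': [-0.446, -0.206, -1.217], 'moment': [-0.066, -0.072, -0.029], 'grip_force': 49.999, 'grip_width': 0.018}
bar n 672 rect [-64.9  -2.2] [300.3  34.7] 89.64 y [-0.1514  0.1406]
 end 144 x [-0.0795 -0.0606] z [0.1087 0.1236 0.1271]
 end 95 x [-0.0788 -0.0597] z [0.1083 0.1223 0.1261]
tcp in rack [-6.99219119e-02 -6.20179004e-05  1.32494928e-01]
```

View pics/b1.png

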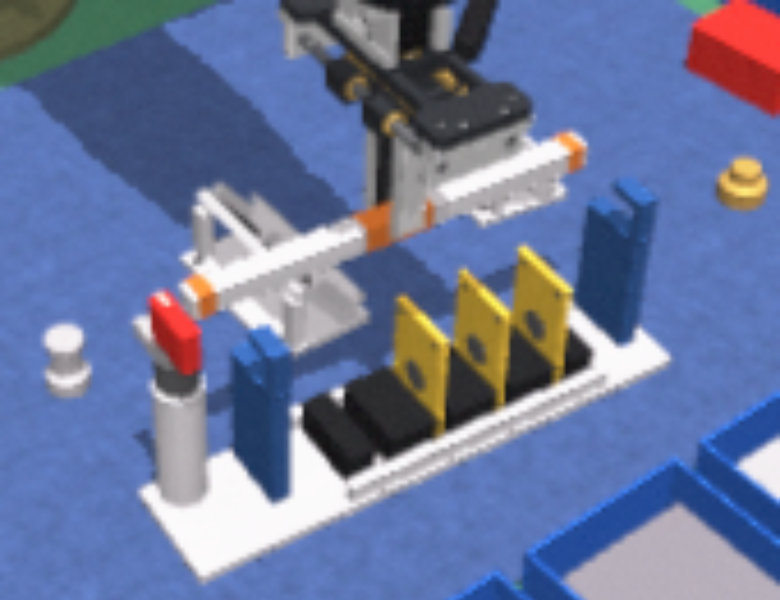

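The bar hangs level in front of the hooks (380,230), in line with both jaws, with the knob open. Sliding it in.

Request:
play_rows(motion=[[[0,0,0.006,0,0,0,-1],[0,0.04,0.006,0,0,0,-1],[0,0.08,0.006,0,0,0,-1],[0,0.12,0.006,0,0,0,-1],[0,0.15,0.006,0,0,0,-1],[0,0.17,0.006,0,0,0,-1],[0,0.19,0.006,0,0,0,-1],[0,0.21,0.006,0,0,0,-1],[0,0.22,0.006,0,0,0,-1],[0,0.22,0.006,0,0,0,-1]]])

```text
time_s: 32.6
ee_pos: [0.6364, 0.023, 0.1301]
eef_rot: [3.14, 0.001, 1.464]
force: [-0.2, -0.5, -2.4]
grip_width: 0.0178
grip_force: 50.0
```

Request:
play_rows(motion=[[[0,0.01,0,0,0,0,-1],[0,0.02,0,0,0,0,-1],[0,0.03,0,0,0,0,-1],[0,0.04,0,0,0,0,-1],[0,0.048,0,0,0,0,-1],[0,0.056,0,0,0,0,-1],[0,0.06,0,0,0,0,-1],[0,0.06,0,0,0,0,-1]]])

```text
time_s: 33.4
ee_pos: [0.6513, 0.0214, 0.1301]
eef_rot: [3.14, 0.001, 1.464]
force: [0.2, 0.2, -1.5]
grip_width: 0.0176
grip_force: 50.0
```

Run:
```python
from h import *
stat();c=bar(.095,.126)
q=RR.inv().apply(here()[0]-RO);print("tcp in rack",q)
```

```text
{'time_s': 33.4, 'qpos': [-0.023, 0.607, 1.304, -0.001, 1.229, 0.085], 'ee_pos': [0.651, 0.021, 0.13], 'eef_rot': [3.14, 0.001, 1.464], 'force': [0.195, 0.207, -1.536], 'moment': [-0.034, -0.047, -0.007], 'grip_force': 49.999, 'grip_width': 0.018}
bar n 546 rect [ 0.2 -6. ] [ 40.2 291.6] 3.2 y [-0.1506  0.1276]
 end 104 x [-0.01    0.0088] z [0.1082 0.1214 0.1251]
 end 59 x [-0.0091  0.0086] z [0.1048 0.1204 0.1244]
tcp in rack [-0.00032667  0.00017117  0.13014097]
```

Request:
play_rows(motion=[[[0,0.003,0,0,0,0,-1],[0,0.006,0,0,0,0,-1],[0,0.006,0,0,0,0,-1]]])

```text
time_s: 33.75
ee_pos: [0.6524, 0.0213, 0.1302]
eef_rot: [3.141, 0.001, 1.464]
force: [-4.4, 0.1, 0.4]
grip_width: 0.0176
grip_force: 50.0
```

Request:
play_rows(motion=[[[0,0,0.003,0,0,0,-1],[0,0,0.006,0,0,0,-1],[0,0,0.008,0,0,0,-1],[0,0,0.008,0,0,0,-1]]])

```text
time_s: 34.15
ee_pos: [0.6524, 0.0213, 0.1286]
eef_rot: [3.141, 0.001, 1.464]
force: [-6.8, -0.3, 4.7]
grip_width: 0.0177
grip_force: 50.0
```

Request:
play_rows(motion=[[[0,-0.002,0,0,0,0,-1],[0,-0.002,0,0,0,0,-0.4],[0,-0.002,0,0,0,0,-0.4],[0,-0.002,0,0,0,0,-0.4],[0,-0.002,0,0,0,0,-0.4],[0,-0.002,-0.1,0,0,0,-0.4],[0,-0.002,-0.25,0,0,0,-0.4],[0,-0.002,-0.4,0,0,0,-0.4],[0,-0.002,-0.4,0,0,0,-0.4]]], grip_force=30)

```text
time_s: 35.05
ee_pos: [0.6536, 0.0214, 0.2341]
eef_rot: [3.131, 0.0, 1.464]
force: [0.0, 0.9, -0.2]
grip_width: 0.0286
grip_force: 0.0
```

Run:
```python
from h import *
stat();c=bar(.095,.126);rackplates();s=here();k=np.array([.6074,-.1569,0])
cv2.imwrite("pics/b2.png",cv2.resize(c["frame"][160:300,200:370,::-1],(720,593)))
show([(k+[0,0,.23],down(3.035),-.25,10),(k+[0,0,.23],down(3.035),-.25,4),(k+[0,0,.151],down(3.035),-.25,4,3)],s)
```

```text
{'time_s': 35.05, 'qpos': [-0.023, 0.525, 1.184, -0.001, 1.422, 0.084], 'ee_pos': [0.654, 0.021, 0.234], 'eef_rot': [3.131, 0.0, 1.464], 'force': [0.019, 0.934, -0.168], 'moment': [-0.067, -0.072, -0.02], 'grip_force': 0.0, 'grip_width': 0.029}
bar n 687 rect [ 0.6 -5.2] [ 34.6 293.2] 3.44 y [-0.1506  0.1278]
 end 98 x [-0.0077  0.0105] z [0.106  0.1195 0.1229]
 end 67 x [-0.0197  0.0097] z [0.1038 0.1192 0.123 ]
scene 355 [-0.0258  0.0141  0.0319] [0.0256 0.07   0.0999]
scene 176 [-0.0257 -0.0337  0.032 ] [ 0.0245 -0.0112  0.0996]
CALL
[-0.728, -0.102, -0.005, 0.0003, 0.0005, -0.2501, -0.25]  x 10
CALL
[0.0, 0.0, 0.0, 0.0, -0.0001, 0.0, -0.25]  x 4
[0.0, 0.0, 0.105, 0.0, -0.0001, 0.0, -0.25]  x 1
[0.0, 0.0, 0.211, 0.0, -0.0001, 0.0, -0.25]  x 1
[0.0, 0.0, 0.316, 0.0, -0.0001, 0.0, -0.25]  x 2
end [ 0.6073 -0.1568  0.1509] [-3.142  0.     3.035]  x 1
```

View pics/b2.png

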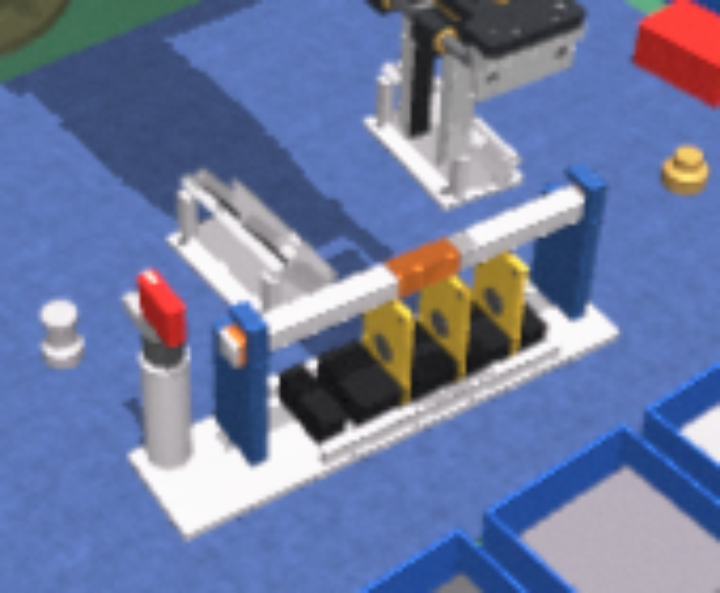

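The bar lies home on both shelves under both hooks, between (235,345) and (580,200). The knob is still open at (160,305). Going to it now.

Request:
play_rows(motion=[[[-0.728,-0.102,-0.005,0,0.0005,-0.2501,-0.25],[-0.728,-0.102,-0.005,0,0.0005,-0.2501,-0.25],[-0.728,-0.102,-0.005,0,0.0005,-0.2501,-0.25],[-0.728,-0.102,-0.005,0,0.0005,-0.2501,-0.25],[-0.728,-0.102,-0.005,0,0.0005,-0.2501,-0.25],[-0.728,-0.102,-0.005,0,0.0005,-0.2501,-0.25],[-0.728,-0.102,-0.005,0,0.0005,-0.2501,-0.25],[-0.728,-0.102,-0.005,0,0.0005,-0.2501,-0.25],[-0.728,-0.102,-0.005,0,0.0005,-0.2501,-0.25],[-0.728,-0.102,-0.005,0,0.0005,-0.2501,-0.25]]])

```text
time_s: 36.15
ee_pos: [0.6068, -0.1567, 0.2278]
eef_rot: [3.14, -0.003, 2.954]
force: [0.5, 0.3, -0.6]
grip_width: 0.0353
grip_force: 0.0
```

Request:
play_rows(motion=[[[-0.728,-0.102,-0.005,0,0.0005,0,-0.25]]])

```text
time_s: 36.25
ee_pos: [0.6499, -0.1713, 0.2268]
eef_rot: [3.139, -0.012, 2.954]
force: [2.2, -0.3, 1.1]
grip_width: 0.0354
grip_force: 0.0
```

The second call was my slip: it moved the tool about 45 mm sideways at a safe height. Replanning from here.

Run:
```python
from h import *
s=here();k=np.array([.6074,-.1569,0])
show([(k+[0,0,.23],down(3.035),-.25,6),(k+[0,0,.151],down(3.035),-.25,4,3)],s)
```

```text
CALL
[0.178, 0.025, -0.011, 0.0004, -0.002, -0.013, -0.25]  x 6
[0.177, 0.025, 0.094, 0.0004, -0.002, -0.013, -0.25]  x 1
[0.175, 0.025, 0.2, 0.0004, -0.002, -0.013, -0.25]  x 1
[0.174, 0.024, 0.305, 0.0004, -0.002, -0.013, -0.25]  x 2
end [ 0.6074 -0.157   0.1511] [3.141 0.    3.035]  x 1
```

Request:
play_rows(motion=[[[0.178,0.025,-0.011,0,-0.002,-0.013,-0.25],[0.178,0.025,-0.011,0,-0.002,-0.013,-0.25],[0.178,0.025,-0.011,0,-0.002,-0.013,-0.25],[0.178,0.025,-0.011,0,-0.002,-0.013,-0.25],[0.178,0.025,-0.011,0,-0.002,-0.013,-0.25],[0.178,0.025,-0.011,0,-0.002,-0.013,-0.25]]])

```text
time_s: 36.85
ee_pos: [0.6115, -0.1583, 0.2346]
eef_rot: [3.141, 0.012, 3.029]
force: [0.3, 0.4, 0.8]
grip_width: 0.0352
grip_force: 0.0
```

Run:
```python
from h import *
s=here();k=np.array([.6074,-.1569,0]);stat()
show([(k+[0,0,.151],down(3.035),-.25,5,3)],s)
```

```text
{'time_s': 36.85, 'qpos': [-0.312, 0.471, 1.262, 0.003, 1.396, -1.771], 'ee_pos': [0.612, -0.158, 0.235], 'eef_rot': [3.141, 0.012, 3.029], 'force': [0.331, 0.4, 0.847], 'moment': [0.049, -0.055, 0.03], 'grip_force': 0.0, 'grip_width': 0.035}
CALL
[0.007, 0.001, 0.111, 0.0, 0.0006, -0.0003, -0.25]  x 1
[0.014, 0.002, 0.223, 0.0, 0.0013, -0.0007, -0.25]  x 1
[0.021, 0.004, 0.334, 0.0, 0.0019, -0.001, -0.25]  x 3
end [ 0.6074 -0.1568  0.1511] [3.141 0.    3.035]  x 1
```

Request:
play_rows(motion=[[[0,0,0,0,0,0,-0.25],[0,0,0,0,0,0,-0.25],[0,0,0,0,0,0,-0.25]]])

```text
time_s: 37.15
ee_pos: [0.6115, -0.1583, 0.233]
eef_rot: [3.141, 0.01, 3.029]
force: [-0.0, -0.4, -0.6]
grip_width: 0.035
grip_force: 0.0
```

Run:
```python
from h import *
s=here();k=np.array([.6074,-.1569,0]);stat()
show([(k+[0,0,.151],down(3.035),-.25,5,3)],s)
```

```text
{'time_s': 37.15, 'qpos': [-0.312, 0.474, 1.262, 0.003, 1.396, -1.771], 'ee_pos': [0.611, -0.158, 0.233], 'eef_rot': [3.141, 0.01, 3.029], 'force': [-0.028, -0.354, -0.551], 'moment': [0.02, -0.192, -0.017], 'grip_force': 0.0, 'grip_width': 0.035}
CALL
[0.007, 0.001, 0.109, 0.0, 0.0005, -0.0003, -0.25]  x 1
[0.013, 0.002, 0.219, 0.0001, 0.001, -0.0006, -0.25]  x 1
[0.02, 0.003, 0.328, 0.0001, 0.0015, -0.0009, -0.25]  x 3
end [ 0.6074 -0.157   0.151 ] [3.142 0.    3.035]  x 1
```

Request:
play_rows(motion=[[[0.02,0.003,0,0,0.0015,-0.001,-0.25],[0.02,0.003,0.11,0,0.0015,-0.001,-0.25],[0.02,0.003,0.22,0,0.0015,-0.001,-0.25],[0.02,0.003,0.325,0,0.0015,-0.001,-0.25],[0.02,0.003,0.325,0,0.0015,-0.001,-0.25],[0.02,0.003,0.325,0,0.0015,-0.001,-1],[0.02,0.003,0.325,0,0.0015,-0.001,-1],[0.02,0.003,0.325,0,0.0015,-0.001,-1],[0.02,0.003,0.325,0,0.0015,-0.001,-1],[0.02,0.003,0.325,0,0.0015,-0.001,-1]]])

```text
time_s: 38.15
ee_pos: [0.608, -0.1565, 0.1532]
eef_rot: [3.141, 0.002, 3.036]
force: [-0.2, 5.4, 5.8]
grip_width: 0.0136
grip_force: 30.0
```

Request:
play_rows(motion=[[[0,0,0,0,0,0.022,-1],[0,0,0,0,0,0.045,-1],[0,0,0,0,0,0.067,-1],[0,0,0,0,0,0.09,-1],[0,0,0,0,0,0.112,-1],[0,0,0,0,0,0.135,-1],[0,0,0,0,0,0.157,-1],[0,0,0,0,0,0.18,-1],[0,0,0,0,0,0.202,-1],[0,0,0,0,0,0.222,-1]]])

```text
time_s: 39.15
ee_pos: [0.6074, -0.1572, 0.1532]
eef_rot: [3.141, -0.0, 1.635]
force: [-6.8, 1.4, 8.3]
grip_width: 0.0138
grip_force: 30.0
```

Request:
play_rows(motion=[[[0,0,0,0,0,0,-1],[0,0,0,0,0,0,-1],[0,0,0,0,0,0,-0.4],[0,0,0,0,0,0,-0.4],[0,0,0,0,0,0,-0.4],[0,0,-0.1,0,0,0,-0.4],[0,0,-0.2,0,0,0,-0.4],[0,0,-0.4,0,0,0,-0.4],[0,0,-0.4,0,0,0,-0.4],[0,0,-0.4,0,0,0,-0.4]]])

```text
time_s: 40.15
ee_pos: [0.6076, -0.1571, 0.2524]
eef_rot: [3.14, 0.0, 1.641]
force: [0.5, -0.1, -1.1]
grip_width: 0.0282
grip_force: 0.0
```

Run:
```python
from h import *
stat();c=bar(.095,.126);rackplates()
P=cloud(c);H=hsv(c);h,s=H[...,0],H[...,1];m=((h<6)|(h>174))&(s>150)&(P[...,2]>.125)&(P[...,2]<.17)&(P[...,0]>.55)&(P[...,0]<.68)
r=rect(P[m]);print("knob",r)
cv2.imwrite("pics/f.png",cv2.resize(c["frame"][140:300,150:370,::-1],(780,567)))
```

```text
{'time_s': 40.15, 'qpos': [-0.312, 0.458, 1.241, 0.001, 1.441, -0.381], 'ee_pos': [0.608, -0.157, 0.252], 'eef_rot': [3.14, 0.0, 1.641], 'force': [0.488, -0.071, -1.141], 'moment': [-0.03, -0.123, -0.056], 'grip_force': 0.0, 'grip_width': 0.028}
bar n 158 rect [ -29.9 -113.2] [ 30.7 101.8] 14.9 y [-0.1633 -0.0648]
 end 95 x [-0.0359 -0.0093] z [0.1015 0.1161 0.1216]
scene 418 [-0.026   0.016   0.0326] [0.0256 0.0702 0.0985]
scene 212 [-0.0514 -0.0308  0.031 ] [ 0.0256 -0.0039  0.0989]
knob ((607.7047729492188, -160.02093505859375), (15.093424797058105, 40.6678466796875), 0.5524755120277405)
```

View pics/f.png

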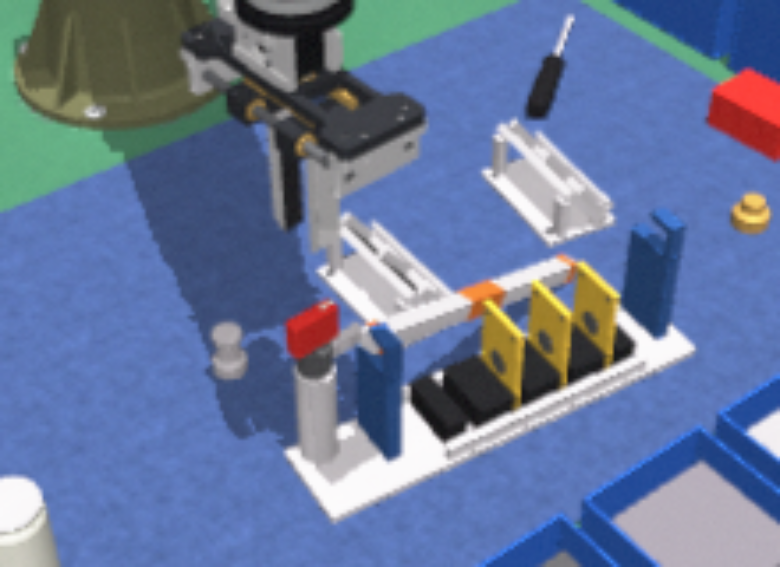

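The view shows the knob locked again (315,330). But the keeper has been knocked: its left end (570,265) is out of the left hook, and the right end is still at the right hook (375,330). I move the arm aside to measure it.

Request:
play_rows(motion=[[[-0.2,-0.8,-0.2,0,0,0,-0.4],[-0.2,-0.8,-0.2,0,0,0,-0.4],[-0.2,-0.8,-0.2,0,0,0,-0.4],[-0.2,-0.8,-0.2,0,0,0,-0.4],[-0.4,-0.8,-0.2,0,0,0,-0.4],[-0.6,-0.8,-0.2,0,0,0,-0.4],[-0.6,-0.8,-0.2,0,0,0,-0.4],[-0.6,-0.8,-0.2,0,0,0,-0.4]]])

```text
time_s: 41.05
ee_pos: [0.4179, -0.3212, 0.2998]
eef_rot: [-3.14, -0.003, 1.639]
force: [-0.5, -0.2, -0.7]
grip_width: 0.0283
grip_force: 0.0
```

Run:
```python
from h import *
stat();ims=[]
for n in("top","scene"):
    c=camera(n);P=cloud(c);H=hsv(c);h,s,v=H[...,0],H[...,1],H[...,2];q=(P-RO)@RR.as_matrix()
    org=(h>5)&(h<18)&(s>110)&(v>120)
    wh=(s<40)&(v>150)&(q[...,2]>.06)
    ok=(abs(q[...,1])<.2)&(q[...,0]>-.25)&(q[...,0]<.06)&(q[...,2]>.012)&(q[...,2]<.18)
    for nm,m in(("org",org&ok),("white",wh&ok)):
        k,lab,st,ce=cv2.connectedComponentsWithStats(m.astype(np.uint8))
        for i in range(1,k):
            if st[i,4]>5: Q=q[lab==i];print(n,nm,st[i,4],ce[i].round(),"mean",Q.mean(0).round(4),"lo",np.percentile(Q,3,0).round(4),"hi",np.percentile(Q,97,0).round(4))
    x0,y0=(190,110) if n=="top" else (210,170)
    ims.append(cv2.resize(c["frame"][y0:y0+90,x0:x0+150,::-1],(500,300),interpolation=3))
cv2.imwrite("pics/kn.png",np.vstack(ims))
```

```text
{'time_s': 41.05, 'qpos': [-0.725, 0.203, 1.468, 0.001, 1.474, -0.793], 'ee_pos': [0.418, -0.321, 0.3], 'eef_rot': [-3.14, -0.003, 1.639], 'force': [-0.496, -0.153, -0.738], 'moment': [-0.025, -0.076, -0.025], 'grip_force': 0.0, 'grip_width': 0.028}
top org 19 [291. 149.] mean [-0.019  -0.1277  0.1228] lo [-0.0264 -0.1331  0.115 ] hi [-0.0096 -0.1235  0.1283]
top org 74 [252. 161.] mean [-0.0594 -0.0034  0.0714] lo [-0.0714 -0.0241  0.0586] hi [-0.0467  0.0156  0.0802]
top org 13 [215. 172.] mean [-0.103   0.1195  0.021 ] lo [-0.1091  0.1136  0.0173] hi [-0.0952  0.1242  0.0245]
top white 164 [274. 154.] mean [-0.0352 -0.0745  0.1008] lo [-0.0539 -0.1176  0.0828] hi [-0.0165 -0.0302  0.1202]
top white 37 [296. 152.] mean [-0.0276 -0.1446  0.1193] lo [-0.0368 -0.1583  0.1144] hi [-0.0131 -0.1338  0.1259]
top white 7 [307. 158.] mean [-0.038  -0.186   0.0943] lo [-0.0394 -0.1922  0.069 ] hi [-0.0362 -0.1784  0.1046]
top white 6 [243. 164.] mean [-0.074   0.0236  0.0622] lo [-0.076   0.0178  0.0607] hi [-0.0721  0.0306  0.0643]
top white 8 [263. 179.] mean [-0.1161 -0.0483  0.0618] lo [
[... 387 characters left out ...]
.0224]
scene org 62 [286. 223.] mean [-0.057  -0.007   0.0694] lo [-0.0697 -0.0264  0.0585] hi [-0.0443  0.0143  0.0798]
scene white 7 [261. 218.] mean [-0.125  -0.0526  0.0608] lo [-0.1339 -0.0548  0.0601] hi [-0.1145 -0.051   0.0624]
scene white 6 [291. 220.] mean [-0.0716  0.0206  0.0606] lo [-0.0764  0.0176  0.0602] hi [-0.0653  0.0245  0.0613]
scene white 135 [271. 229.] mean [-0.0342 -0.075   0.0989] lo [-0.0521 -0.1174  0.0779] hi [-0.015  -0.0314  0.1173]
scene white 65 [249. 235.] mean [-0.0248 -0.1489  0.1161] lo [-0.037  -0.1658  0.1071] hi [-0.0085 -0.1386  0.1215]
scene white 121 [239. 251.] mean [-0.0144 -0.187   0.0844] lo [-0.0237 -0.1974  0.0629] hi [-0.0094 -0.1719  0.1029]
```

View pics/kn.png

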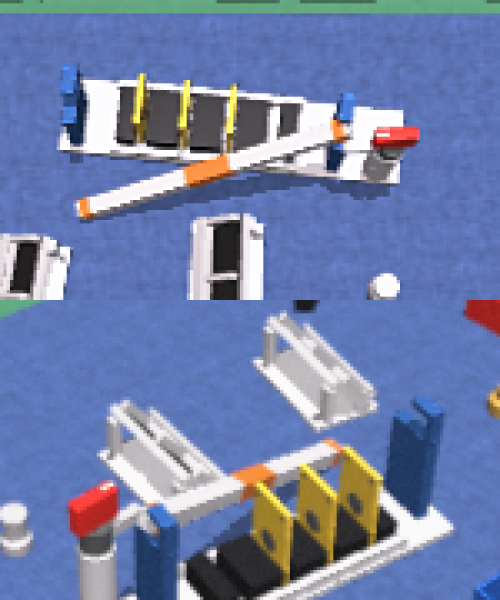

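The bar's right end lies on the right shelf (340,130 in the top crop) and its left end is down on the bench (85,208). The latch has to be opened again first, then the bar re-homed.

Run:
```python
from h import *
s=here();k=np.array([.6074,-.1570,0])
show([(k+[0,0,.24],down(1.635),-.1,9),(k+[0,0,.24],down(1.635),-.1,1),(k+[0,0,.151],down(1.635),-.1,5,3),(k+[0,0,.151],down(1.635),-1,5)],s)
```

```text
CALL
[0.596, 0.8, 0.243, -0.0002, -0.0003, 0.0009, -0.1]  x 10
CALL
[0.0, 0.0, 0.119, 0.0, 0.0, 0.0, -0.1]  x 1
[0.0, 0.0, 0.237, 0.0, 0.0, 0.0, -0.1]  x 1
[0.0, 0.0, 0.356, 0.0, 0.0, 0.0, -0.1]  x 3
[0.0, 0.0, 0.356, 0.0, 0.0, 0.0, -1.0]  x 5
end [ 0.6074 -0.157   0.151 ] [ 3.141 -0.     1.635]  x 1
```

Request:
play_rows(motion=[[[0.596,0.8,0,0,0,0.001,-0.1],[0.596,0.8,0,0,0,0.001,-0.1],[0.596,0.8,0,0,0,0.001,-0.1],[0.596,0.8,0,0,0,0.001,-0.1],[0.596,0.8,0,0,0,0.001,-0.1],[0.596,0.8,0,0,0,0.001,-0.1],[0.596,0.8,0.243,0,0,0.001,-0.1],[0.596,0.8,0.243,0,0,0.001,-0.1],[0.596,0.8,0.243,0,0,0.001,-0.1],[0.596,0.8,0.243,0,0,0.001,-0.1]]])

```text
time_s: 42.15
ee_pos: [0.6076, -0.1581, 0.2428]
eef_rot: [3.14, -0.0, 1.634]
force: [-0.2, 0.1, -0.5]
grip_width: 0.0422
grip_force: 0.0
```

Request:
play_rows(motion=[[[0,0,0.12,0,0,0,-0.1],[0,0,0.24,0,0,0,-0.1],[0,0,0.356,0,0,0,-0.1],[0,0,0.356,0,0,0,-0.1],[0,0,0.356,0,0,0,-0.1],[0,0,0.356,0,0,0,-1],[0,0,0.356,0,0,0,-1],[0,0,0.356,0,0,0,-1],[0,0,0.356,0,0,0,-1],[0,0,0.356,0,0,0,-1]]])

```text
time_s: 43.15
ee_pos: [0.6074, -0.1581, 0.1524]
eef_rot: [3.141, -0.001, 1.634]
force: [-4.4, 1.1, 6.2]
grip_width: 0.0138
grip_force: 30.0
```

Request:
play_rows(motion=[[[0,0,0,0,0,-0.022,-1],[0,0,0,0,0,-0.045,-1],[0,0,0,0,0,-0.067,-1],[0,0,0,0,0,-0.09,-1],[0,0,0,0,0,-0.112,-1],[0,0,0,0,0,-0.135,-1],[0,0,0,0,0,-0.157,-1],[0,0,0,0,0,-0.18,-1],[0,0,0,0,0,-0.202,-1],[0,0,0,0,0,-0.222,-1]]])

```text
time_s: 44.15
ee_pos: [0.6087, -0.1568, 0.1524]
eef_rot: [3.139, 0.003, 3.036]
force: [7.1, 8.1, 1.3]
grip_width: 0.0137
grip_force: 30.0
```

Request:
play_rows(motion=[[[0,0,0,0,0,0,-1],[0,0,0,0,0,0,-1],[0,0,0,0,0,0,-0.4],[0,0,0,0,0,0,-0.4],[0,0,0,0,0,0,-0.4],[0,0,-0.1,0,0,0,-0.4],[0,0,-0.3,0,0,0,-0.4],[0,0,-0.5,0,0,0,-0.4],[0,0,-0.5,0,0,0,-0.4]]])

```text
time_s: 45.05
ee_pos: [0.6088, -0.1587, 0.2844]
eef_rot: [-3.14, 0.011, 3.029]
force: [-0.2, -0.1, 0.4]
grip_width: 0.0284
grip_force: 0.0
```

Request:
play_rows(motion=[[[0.8,0.1,0,0,0,0,-0.4],[0.8,0.1,0,0,0,0,-0.4],[0.8,0.1,0,0,0,0,-0.4],[0.8,0.6,0,0,0,0,-0.4],[0.8,0.6,0,0,0,0,-0.4],[0.8,0.6,0,0,0,0,-0.4],[0.8,0.6,0,0,0,0,-0.4],[0.8,0.6,0,0,0,0,-0.4],[0.8,0.6,0,0,0,0,-0.4]]])

```text
time_s: 45.95
ee_pos: [0.4258, 0.0127, 0.2767]
eef_rot: [3.141, -0.0, 3.028]
force: [-0.0, 0.4, -0.7]
grip_width: 0.0282
grip_force: 0.0
```

```bash
cat >> h.py <<'E'
def knocked():
    for n in("top","scene"):
        c=camera(n);P=cloud(c);H=hsv(c);h,s,v=H[...,0],H[...,1],H[...,2];q=(P-RO)@RR.as_matrix()
        m=(h>5)&(h<18)&(s>110)&(v>120)&(abs(q[...,1])<.2)&(q[...,0]>-.25)&(q[...,0]<.06)&(q[...,2]>.012)&(q[...,2]<.18)
        k,lab,st,ce=cv2.connectedComponentsWithStats(m.astype(np.uint8))
        for i in range(1,k):
            if st[i,4]>5: Q=q[lab==i];print(n,st[i,4],ce[i].round(),"mean",Q.mean(0).round(4),"lo",np.percentile(Q,3,0).round(4),"hi",np.percentile(Q,97,0).round(4))
        if n=="top":T=c
    return T,c
E
python3 - <<'E'
from h import *
stat();t,c=knocked()
cv2.imwrite("pics/o2.png",np.vstack([cv2.resize(x["frame"][b:b+90,a:a+150,::-1],(500,300),interpolation=3) for x,a,b in((t,190,110),(c,210,170))]))
E
```

```text
{'time_s': 45.95, 'qpos': [-0.057, -0.022, 1.765, 0.001, 1.399, -1.514], 'ee_pos': [0.426, 0.013, 0.277], 'eef_rot': [3.141, -0.0, 3.028], 'force': [-0.041, 0.368, -0.686], 'moment': [0.015, -0.113, -0.041], 'grip_force': 0.0, 'grip_width': 0.028}
top 18 [291. 149.] mean [-0.0185 -0.1274  0.123 ] lo [-0.027  -0.1325  0.1195] hi [-0.0094 -0.1236  0.1273]
top 76 [252. 161.] mean [-0.0597 -0.0034  0.0708] lo [-0.0716 -0.0239  0.0572] hi [-0.047   0.0157  0.079 ]
top 13 [215. 172.] mean [-0.1029  0.1195  0.0208] lo [-0.1096  0.1133  0.0168] hi [-0.0952  0.1244  0.0244]
scene 12 [310. 215.] mean [-0.0984  0.1176  0.0171] lo [-0.1124  0.111   0.012 ] hi [-0.0899  0.1229  0.0213]
scene 62 [286. 223.] mean [-0.0568 -0.0071  0.0695] lo [-0.0706 -0.0266  0.0577] hi [-0.044   0.0142  0.0796]
```

View pics/o2.png

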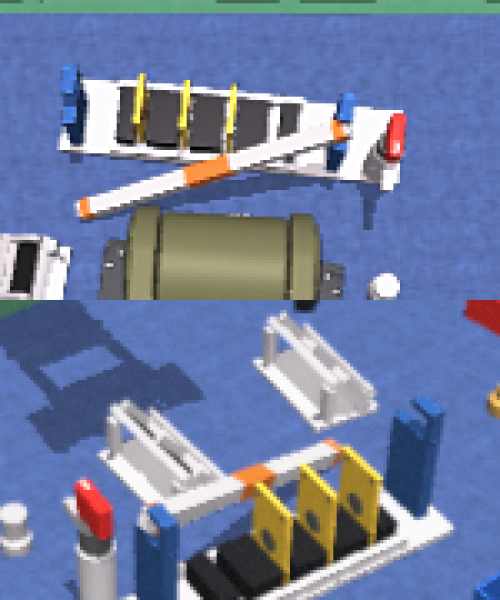

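Run:
```python
from h import *
u=np.array([-.299,.882,-.364]);u/=np.linalg.norm(u);n=np.array([0,0,1.])-u[2]*u;n/=np.linalg.norm(n)
c=np.array([-.058,-.005,.070])-.009*n;t=c+.012*n
R=RR*Ro.from_matrix(np.stack([u,np.cross(-n,u),-n],1));g=rk(*t);N=RR.apply(n)
print("grasp",g,"tcp rack",t,n,R.as_euler('xyz'))
s=here();D=down(np.pi/2+YAW);q=lambda x,y,z:g+RR.apply([x,y,z])
show([(g+N*.12,R,-.3,10),(g+N*.12,R,-.3,4),(g,R,-.3,6,4)],s)
show([(g,R,-1,5),(q(-.006,0,.001),R,-1,1),(q(-.012,0,.002),R,-1,1),(q(-.018,0,.002),R,-1,3),(q(-.018,0,.05),R,-1,2),(q(-.018,0,.1),R,-1,3),(rk(-.07,0,.216),D,-1,5)])
```

```text
grasp [0.59305956 0.02348857 0.07279416] tcp rack [-0.05835062 -0.00396572  0.07279416] [-0.1168747   0.34476082  0.93138621] [3.14159265 0.37259391 1.79064022]
CALL
[-0.603, 0.285, 0.368, 0.0367, -0.0517, 0.1945, -0.3]  x 10
CALL
[0.0, 0.0, 0.0, 0.0, 0.0001, 0.0, -0.3]  x 4
[0.0, 0.0, 0.12, 0.0, 0.0001, 0.0, -0.3]  x 1
[0.0, 0.0, 0.24, 0.0, 0.0001, 0.0, -0.3]  x 1
[0.0, 0.0, 0.36, 0.0, 0.0001, 0.0, -0.3]  x 1
[0.0, 0.0, 0.48, 0.0, 0.0001, 0.0, -0.3]  x 3
end [0.5931 0.0235 0.0728] [-3.142  0.372  1.79 ]  x 1
CALL
[0.0, 0.0, 0.0, 0.0, 0.0, 0.0, -1.0]  x 5
[0.006, -0.023, -0.006, 0.0, 0.0, 0.0, -1.0]  x 1
[0.012, -0.046, -0.013, 0.0, 0.0, 0.0, -1.0]  x 1
[0.019, -0.068, -0.016, 0.0, 0.0, 0.0, -1.0]  x 3
CALL
[-0.07, 0.0, -0.179, 0.0, 0.0, 0.0, -1.0]  x 2
[-0.143, 0.0, -0.365, 0.0, 0.0, 0.0, -1.0]  x 3
[-0.199, 0.029, -0.528, 0.0097, 0.0587, 0.0514, -1.0]  x 5
end [0.582  0.0287 0.2159] [-3.141  0.     1.464]  x 1
```

Request:
play_rows(motion=[[[-0.603,0.285,0.368,0.0367,-0.0517,0.1945,-0.3],[-0.603,0.285,0.368,0.0367,-0.0517,0.1945,-0.3],[-0.603,0.285,0.368,0.0367,-0.0517,0.1945,-0.3],[-0.603,0.285,0.368,0.0367,-0.0517,0.1945,-0.3],[-0.603,0.285,0.368,0.0367,-0.0517,0.1945,-0.3],[-0.603,0.285,0.368,0.0367,-0.0517,0.1945,-0.3],[-0.603,0.285,0.368,0.0367,-0.0517,0.1945,-0.3],[-0.603,0.285,0.368,0.0367,-0.0517,0.1945,-0.3],[-0.603,0.285,0.368,0.0367,-0.0517,0.1945,-0.3],[-0.603,0.285,0.368,0.0367,-0.0517,0.1945,-0.3]]])

```text
time_s: 47.05
ee_pos: [0.5836, 0.0668, 0.1842]
eef_rot: [-3.141, 0.373, 1.79]
force: [-0.6, 0.1, -0.1]
grip_width: 0.033
grip_force: 0.0
```

Run:
```python
from h import *
stat();knocked()
u=np.array([-.299,.882,-.364]);u/=np.linalg.norm(u);n=np.array([0,0,1.])-u[2]*u;n/=np.linalg.norm(n)
t=np.array([-.058,-.005,.070])+.003*n
R=RR*Ro.from_matrix(np.stack([u,np.cross(-n,u),-n],1));g=rk(*t)
show([(g,R,-.3,6,4)],here())
```

```text
{'time_s': 47.05, 'qpos': [0.208, 0.428, 1.485, -0.394, 1.249, 0.119], 'ee_pos': [0.584, 0.067, 0.184], 'eef_rot': [-3.141, 0.373, 1.79], 'force': [-0.552, 0.117, -0.146], 'moment': [0.097, -0.059, -0.083], 'grip_force': 0.0, 'grip_width': 0.033}
top 18 [291. 149.] mean [-0.0187 -0.1274  0.1236] lo [-0.026  -0.1324  0.1171] hi [-0.0091 -0.1235  0.1288]
top 76 [252. 161.] mean [-0.0592 -0.0035  0.0702] lo [-0.0718 -0.0239  0.0567] hi [-0.0443  0.0156  0.0816]
scene 10 [310. 214.] mean [-0.0989  0.1169  0.0204] lo [-0.1086  0.1125  0.018 ] hi [-0.0898  0.122   0.0243]
scene 63 [286. 223.] mean [-0.0574 -0.0066  0.0692] lo [-0.0715 -0.027   0.0584] hi [-0.0441  0.015   0.0791]
CALL
[-0.001, 0.0, 0.12, 0.0, 0.0, 0.0001, -0.3]  x 1
[-0.001, 0.0, 0.241, 0.0, 0.0, 0.0002, -0.3]  x 1
[-0.002, -0.001, 0.361, 0.0001, 0.0, 0.0004, -0.3]  x 1
[-0.003, -0.001, 0.481, 0.0001, -0.0001, 0.0005, -0.3]  x 3
end [0.593  0.0234 0.0728] [-3.142  0.373  1.791]  x 1
```

Request:
play_rows(motion=[[[0,0,0.12,0,0,0,-0.3],[0,0,0.24,0,0,0,-0.3],[0,0,0.36,0,0,0,-0.3],[0,0,0.43,0,0,0,-0.3],[0,0,0.48,0,0,0,-0.3],[0,0,0.48,0,0,0,-0.3],[0,0,0.48,0,0,0,-1],[0,0,0.48,0,0,0,-1],[0,0,0.48,0,0,0,-1],[0,0,0.48,0,0,0,-1]]], grip_force=50)

```text
time_s: 48.15
ee_pos: [0.5934, 0.025, 0.0741]
eef_rot: [3.14, 0.373, 1.792]
force: [-1.2, 0.6, 5.5]
grip_width: 0.0177
grip_force: 49.9
```

Run:
```python
from h import *
stat();knocked()
```

```text
{'time_s': 48.15, 'qpos': [0.134, 0.56, 1.57, -0.44, 1.021, 0.148], 'ee_pos': [0.593, 0.025, 0.074], 'eef_rot': [3.14, 0.373, 1.792], 'force': [-1.186, 0.576, 5.452], 'moment': [0.026, 0.095, -0.047], 'grip_force': 49.945, 'grip_width': 0.018}
top 19 [291. 148.] mean [-0.0165 -0.1262  0.1235] lo [-0.0247 -0.1323  0.1208] hi [-0.0085 -0.1203  0.1259]
top 32 [255. 159.] mean [-0.0546 -0.0147  0.081 ] lo [-0.0728 -0.0247  0.0672] hi [-0.0441 -0.0067  0.1676]
scene 7 [311. 215.] mean [-0.0972  0.1187  0.0176] lo [-0.1051  0.1142  0.0133] hi [-0.0903  0.1221  0.0202]
scene 40 [284. 224.] mean [-0.054  -0.0144  0.0718] lo [-0.0691 -0.027   0.0629] hi [-0.0421  0.0008  0.0786]
```

Request:
play_rows(motion=[[[0.003,-0.012,-0.003,0,0,0,-1],[0.006,-0.023,-0.006,0,0,0,-1],[0.009,-0.035,-0.01,0,0,0,-1],[0.012,-0.046,-0.013,0,0,0,-1],[0.016,-0.058,-0.015,0,0,0,-1],[0.019,-0.068,-0.016,0,0,0,-1],[0.019,-0.068,-0.016,0,0,0,-1],[0.019,-0.068,-0.016,0,0,0,-1]]])

```text
time_s: 49.05
ee_pos: [0.5751, 0.0268, 0.0752]
eef_rot: [3.141, 0.373, 1.792]
force: [0.8, 0.8, -2.1]
grip_width: 0.0176
grip_force: 49.9
```

Request:
play_rows(motion=[[[-0.02,0,-0.05,0,0,0,-1],[-0.05,0,-0.12,0,0,0,-1],[-0.07,0,-0.18,0,0,0,-1],[-0.11,0,-0.27,0,0,0,-1],[-0.143,0,-0.365,0,0,0,-1],[-0.143,0,-0.365,0,0,0,-1],[-0.143,0,-0.365,0,0,0,-1]]])

```text
time_s: 49.75
ee_pos: [0.575, 0.0267, 0.1733]
eef_rot: [3.14, 0.373, 1.791]
force: [0.9, 0.1, -2.2]
grip_width: 0.0179
grip_force: 49.9
```

Run:
```python
from h import *
stat();rackplates()
s=here();D=down(np.pi/2+YAW);p=rk(-.07,0,.23)
show([(p,D,-1,8,5)],s)
```

```text
{'time_s': 49.75, 'qpos': [0.142, 0.4, 1.551, -0.402, 1.188, 0.073], 'ee_pos': [0.575, 0.027, 0.173], 'eef_rot': [3.14, 0.373, 1.791], 'force': [0.881, 0.103, -2.159], 'moment': [0.219, -0.005, -0.041], 'grip_force': 49.924, 'grip_width': 0.018}
scene 417 [-0.027   0.017   0.0322] [0.0258 0.0698 0.0983]
scene 208 [-0.026  -0.0312  0.0323] [ 0.0261 -0.0216  0.0987]
CALL
[-0.017, 0.006, -0.043, 0.0019, 0.0118, 0.0103, -1.0]  x 1
[-0.033, 0.012, -0.086, 0.0039, 0.0235, 0.0206, -1.0]  x 1
[-0.05, 0.018, -0.129, 0.0058, 0.0353, 0.031, -1.0]  x 1
[-0.066, 0.024, -0.172, 0.0077, 0.047, 0.0413, -1.0]  x 1
[-0.083, 0.03, -0.215, 0.0097, 0.0588, 0.0516, -1.0]  x 4
end [0.582  0.0286 0.23  ] [-3.141  0.     1.464]  x 1
```

Request:
play_rows(motion=[[[-0.017,0.006,-0.043,0.002,0.0118,0.0103,-1],[-0.033,0.012,-0.086,0.0039,0.0235,0.0206,-1],[-0.05,0.018,-0.129,0.0058,0.0353,0.031,-1],[-0.066,0.024,-0.172,0.0077,0.047,0.0413,-1],[-0.083,0.03,-0.215,0.0097,0.0588,0.0516,-1],[-0.083,0.03,-0.215,0.0097,0.0588,0.0516,-1],[-0.083,0.03,-0.215,0.0097,0.0588,0.0516,-1]]])

```text
time_s: 50.5
ee_pos: [0.582, 0.0282, 0.2293]
eef_rot: [-3.141, 0.002, 1.465]
force: [-0.1, -0.0, -1.4]
grip_width: 0.0173
grip_force: 49.9
```

Run:
```python
from h import *
stat();c=bar(.17,.27);c=bar(.17,.27)
```

```text
{'time_s': 50.5, 'qpos': [-0.013, 0.37, 1.416, -0.002, 1.356, 0.093], 'ee_pos': [0.582, 0.028, 0.229], 'eef_rot': [-3.141, 0.002, 1.465], 'force': [-0.106, -0.047, -1.398], 'moment': [-0.029, -0.056, -0.063], 'grip_force': 49.924, 'grip_width': 0.017}
bar n 801 rect [-64.3  -2.2] [301.   34.9] 89.65 y [-0.1511  0.139 ]
 end 157 x [-0.0788 -0.0592] z [0.2112 0.2252 0.2292]
 end 102 x [-0.079  -0.0608] z [0.2088 0.2231 0.2261]
bar n 795 rect [-64.6  -3.1] [ 35.4 298.6] 0.47 y [-0.1507  0.139 ]
 end 153 x [-0.0788 -0.059 ] z [0.2114 0.2251 0.2282]
 end 99 x [-0.0801 -0.0602] z [0.2084 0.223  0.2265]
```

Request:
play_rows(motion=[[[0,0,0.08,0,0.0011,0,-1],[0,0,0.16,0,0.0011,0,-1],[0,0,0.24,0,0.0011,0,-1],[0,0,0.32,0,0.0011,0,-1],[0,0,0.38,0,0.0011,0,-1],[0,0,0.406,0,0.0011,0,-1],[0,0,0.406,0,0.0011,0,-1],[0,0,0.406,0,0.0011,0,-1]]])

```text
time_s: 51.4
ee_pos: [0.5826, 0.0288, 0.1298]
eef_rot: [3.14, -0.007, 1.465]
force: [0.6, 0.8, -1.6]
grip_width: 0.0173
grip_force: 49.9
```

Run:
```python
from h import *
stat();c=bar(.09,.14);print(RR.inv().apply(here()[0]-RO))
```

```text
{'time_s': 51.4, 'qpos': [-0.016, 0.463, 1.527, 0.007, 1.15, 0.087], 'ee_pos': [0.583, 0.029, 0.13], 'eef_rot': [3.14, -0.007, 1.465], 'force': [0.57, 0.838, -1.572], 'moment': [-0.054, -0.104, -0.003], 'grip_force': 49.924, 'grip_width': 0.017}
bar n 634 rect [-67.  -2.] [298.9  37.1] 87.61 y [-0.1506  0.14  ]
 end 139 x [-0.0778 -0.0586] z [0.1098 0.1245 0.1286]
 end 91 x [-0.0791 -0.0603] z [0.1108 0.1247 0.1291]
[-0.0692191   0.00015826  0.13007977]
```

Request:
play_rows(motion=[[[0,0,0.014,0,0,0,-1],[0,0.04,0.014,0,0,0,-1],[0,0.08,0.014,0,0,0,-1],[0,0.12,0.014,0,0,0,-1],[0,0.15,0.014,0,0,0,-1],[0,0.17,0.014,0,0,0,-1],[0,0.19,0.014,0,0,0,-1],[0,0.21,0.014,0,0,0,-1],[0,0.22,0.014,0,0,0,-1],[0,0.22,0.014,0,0,0,-1]]])

```text
time_s: 52.45
ee_pos: [0.6372, 0.0227, 0.1258]
eef_rot: [3.141, -0.007, 1.464]
force: [0.4, 0.9, -1.8]
grip_width: 0.0178
grip_force: 49.9
```

Request:
play_rows(motion=[[[0,0.01,0,0,0,0,-1],[0,0.02,0,0,0,0,-1],[0,0.03,0,0,0,0,-1],[0,0.04,0,0,0,0,-1],[0,0.048,0,0,0,0,-1],[0,0.054,0,0,0,0,-1],[0,0.058,0,0,0,0,-1],[0,0.06,0,0,0,0,-1],[0,0.06,0,0,0,0,-1]]])

```text
time_s: 53.35
ee_pos: [0.652, 0.0212, 0.1258]
eef_rot: [3.141, -0.007, 1.464]
force: [-0.1, -0.2, -2.1]
grip_width: 0.0173
grip_force: 49.9
```

Run:
```python
from h import *
stat();c=bar(.095,.126);print(RR.inv().apply(here()[0]-RO))
```

```text
{'time_s': 53.35, 'qpos': [-0.026, 0.613, 1.305, 0.007, 1.222, 0.078], 'ee_pos': [0.652, 0.021, 0.126], 'eef_rot': [3.141, -0.007, 1.464], 'force': [-0.141, -0.213, -2.091], 'moment': [-0.02, -0.056, -0.011], 'grip_force': 49.925, 'grip_width': 0.017}
bar n 520 rect [  1.3 -10. ] [284.7  39.3] 85.93 y [-0.1514  0.127 ]
 end 96 x [-0.0073  0.0107] z [0.1062 0.1201 0.1247]
 end 55 x [-0.0078  0.0103] z [0.1072 0.1208 0.1245]
[4.44640913e-04 8.42695288e-06 1.25819407e-01]
```

Request:
play_rows(motion=[[[0,0,0.003,0,0,0,-1],[0,0,0.006,0,0,0,-1],[0,0,0.006,0,0,0,-1]]])

```text
time_s: 53.7
ee_pos: [0.652, 0.0212, 0.1247]
eef_rot: [3.141, -0.007, 1.464]
force: [-2.1, -0.6, 2.4]
grip_width: 0.0175
grip_force: 49.9
```

Request:
play_rows(motion=[[[0,0,0,0,0,0,-0.4],[0,0,0,0,0,0,-0.4],[0,0,0,0,0,0,-0.4],[0,0,0,0,0,0,-0.4],[0,0,-0.1,0,0,0,-0.4],[0,0,-0.25,0,0,0,-0.4],[0,0,-0.4,0,0,0,-0.4],[0,0,-0.4,0,0,0,-0.4],[0,0,-0.4,0,0,0,-0.4]]], grip_force=30)

```text
time_s: 54.6
ee_pos: [0.652, 0.0205, 0.2248]
eef_rot: [3.14, -0.007, 1.464]
force: [-0.5, 0.0, -0.4]
grip_width: 0.0281
grip_force: 0.0
```

Run:
```python
from h import *
stat();c=bar(.095,.126);rackplates();s=here();k=np.array([.6076,-.1569,0])
show([(k+[0,0,.235],down(3.035),-.25,10,9)],s)
```

```text
{'time_s': 54.6, 'qpos': [-0.027, 0.531, 1.197, 0.007, 1.411, 0.078], 'ee_pos': [0.652, 0.02, 0.225], 'eef_rot': [3.14, -0.007, 1.464], 'force': [-0.459, 0.043, -0.429], 'moment': [-0.023, -0.051, -0.025], 'grip_force': 0.0, 'grip_width': 0.028}
bar n 685 rect [ 0.1 -5. ] [ 39.8 293.3] 4.62 y [-0.1491  0.1258]
 end 93 x [-0.0084  0.0098] z [0.106  0.1194 0.1233]
 end 67 x [-0.0203  0.0097] z [0.1038 0.1198 0.1232]
scene 354 [-0.0254  0.0152  0.0333] [0.0249 0.0698 0.0997]
scene 178 [-0.0262 -0.0348  0.0317] [ 0.027  -0.0095  0.1037]
CALL
[-0.08, -0.011, -0.006, 0.0001, -0.0001, -0.0278, -0.25]  x 1
[-0.161, -0.022, -0.012, 0.0002, -0.0002, -0.0556, -0.25]  x 1
[-0.241, -0.033, -0.018, 0.0002, -0.0003, -0.0834, -0.25]  x 1
[-0.322, -0.044, -0.024, 0.0003, -0.0005, -0.1111, -0.25]  x 1
[-0.402, -0.055, -0.029, 0.0004, -0.0006, -0.1389, -0.25]  x 1
[-0.483, -0.066, -0.035, 0.0005, -0.0007, -0.1667, -0.25]  x 1
[-0.563, -0.077, -0.041, 0.0005, -0.0008, -0.1945, -0.25]  x 1
[-0.643, -0.088, -0.047, 0.0006, -0.0009, -0.2223, -0.25]  x 1
[-0.724, -0.099, -0.053, 0.0007, -0.001, -0.2501, -0.25]  x 2
end [ 0.6075 -0.1569  0.235 ] [ 3.142 -0.     3.035]  x 1
```

Request:
play_rows(motion=[[[-0.724,-0.099,-0.053,0.0007,-0.001,-0.23,-0.25],[-0.724,-0.099,-0.053,0.0007,-0.001,-0.23,-0.25],[-0.724,-0.099,-0.053,0.0007,-0.001,-0.23,-0.25],[-0.724,-0.099,-0.053,0.0007,-0.001,-0.23,-0.25],[-0.724,-0.099,-0.053,0.0007,-0.001,-0.23,-0.25],[-0.724,-0.099,-0.053,0.0007,-0.001,-0.23,-0.25],[-0.724,-0.099,-0.053,0.0007,-0.001,-0.23,-0.25],[-0.724,-0.099,-0.053,0.0007,-0.001,-0.23,-0.25],[-0.724,-0.099,-0.053,0.0007,-0.001,-0.23,-0.25],[-0.724,-0.099,-0.053,0.0007,-0.001,-0.23,-0.25]]])

```text
time_s: 55.7
ee_pos: [0.6076, -0.1568, 0.2348]
eef_rot: [3.141, -0.001, 2.915]
force: [-0.3, -1.1, -0.2]
grip_width: 0.0355
grip_force: 0.0
```

Run:
```python
from h import *
stat();s=here();k=np.array([.6076,-.1569,0])
show([(k+[0,0,.235],down(3.035),-.25,2),(k+[0,0,.152],down(3.035),-.25,4,3)],s);bar(.095,.126)
```

```text
{'time_s': 55.7, 'qpos': [-0.311, 0.469, 1.265, 0.0, 1.408, -1.655], 'ee_pos': [0.608, -0.157, 0.235], 'eef_rot': [3.141, -0.001, 2.915], 'force': [-0.295, -1.11, -0.188], 'moment': [0.023, -0.098, 0.049], 'grip_force': 0.0, 'grip_width': 0.035}
CALL
[0.0, 0.0, -0.001, 0.0001, -0.0001, -0.0191, -0.25]  x 2
[0.0, 0.0, 0.11, 0.0001, -0.0001, -0.0191, -0.25]  x 1
[0.0, 0.0, 0.22, 0.0001, -0.0001, -0.0191, -0.25]  x 1
[0.0, 0.0, 0.331, 0.0001, -0.0001, -0.0191, -0.25]  x 2
end [ 0.6075 -0.1568  0.152 ] [-3.141 -0.     3.035]  x 1
bar n 693 rect [-8.6 -6.9] [ 42.8 291.2] 0.88 y [-0.1507  0.1271]
 end 101 x [-0.0092  0.0107] z [0.106  0.1194 0.1238]
 end 65 x [-0.0202  0.009 ] z [0.1059 0.1197 0.1239]
```

Request:
play_rows(motion=[[[0,0,0,0,0,-0.019,-0.25],[0,0,0.11,0,0,-0.019,-0.25],[0,0,0.22,0,0,-0.019,-0.25],[0,0,0.33,0,0,-0.019,-0.25],[0,0,0.33,0,0,-0.019,-0.25],[0,0,0.33,0,0,-0.019,-1],[0,0,0.33,0,0,-0.019,-1],[0,0,0.33,0,0,-0.019,-1],[0,0,0.33,0,0,-0.019,-1],[0,0,0.33,0,0,-0.019,-1]]])

```text
time_s: 56.75
ee_pos: [0.6086, -0.1566, 0.1553]
eef_rot: [3.141, 0.004, 3.029]
force: [0.3, 4.7, 7.0]
grip_width: 0.0136
grip_force: 30.0
```

Request:
play_rows(motion=[[[0,0,0,0,0,0.022,-1],[0,0,0,0,0,0.045,-1],[0,0,0,0,0,0.067,-1],[0,0,0,0,0,0.09,-1],[0,0,0,0,0,0.112,-1],[0,0,0,0,0,0.135,-1],[0,0,0,0,0,0.157,-1],[0,0,0,0,0,0.18,-1],[0,0,0,0,0,0.202,-1],[0,0,0,0,0,0.222,-1]]])

```text
time_s: 57.75
ee_pos: [0.6075, -0.1577, 0.1553]
eef_rot: [3.141, 0.002, 1.627]
force: [-10.7, -1.1, 10.9]
grip_width: 0.0133
grip_force: 30.0
```

Request:
play_rows(motion=[[[0,0,0,0,0,0,-1],[0,0,0,0,0,0,-1],[0,0,0,0,0,0,-0.4],[0,0,0,0,0,0,-0.4],[0,0,0,0,0,0,-0.4],[0,0,-0.1,0,0,0,-0.4],[0,0,-0.2,0,0,0,-0.4],[0,0,-0.4,0,0,0,-0.4],[0,0,-0.4,0,0,0,-0.4],[0,0,-0.4,0,0,0,-0.4]]])

```text
time_s: 58.75
ee_pos: [0.6081, -0.157, 0.2547]
eef_rot: [3.138, 0.001, 1.634]
force: [-0.6, -0.3, -0.1]
grip_width: 0.0282
grip_force: 0.0
```

Run:
```python
from h import *
stat();c=bar(.095,.126);rackplates()
P=cloud(c);H=hsv(c);h,s=H[...,0],H[...,1];m=((h<6)|(h>174))&(s>150)&(P[...,2]>.125)&(P[...,2]<.17)&(P[...,0]>.55)&(P[...,0]<.68)
print("knob",rect(P[m]))
cv2.imwrite("pics/f2.png",cv2.resize(c["frame"][140:300,150:370,::-1],(780,567)))
```

```text
{'time_s': 58.75, 'qpos': [-0.311, 0.457, 1.238, 0.0, 1.444, -0.374], 'ee_pos': [0.608, -0.157, 0.255], 'eef_rot': [3.138, 0.001, 1.634], 'force': [-0.557, -0.33, -0.139], 'moment': [-0.011, -0.05, -0.015], 'grip_force': 0.0, 'grip_width': 0.028}
bar n 717 rect [-12.2 -12.6] [307.3  49.6] 89.12 y [-0.1567  0.1268]
 end 127 x [-0.0366  0.0105] z [0.1053 0.1187 0.1237]
 end 68 x [-0.0112  0.0089] z [0.106  0.1192 0.1226]
scene 355 [-0.0249  0.0152  0.0322] [0.0258 0.0696 0.101 ]
scene 175 [-0.0255 -0.0335  0.0328] [ 0.0254 -0.018   0.1059]
knob ((608.7200927734375, -159.2147979736328), (41.75279998779297, 17.811725616455078), 86.6288070678711)
```

View pics/f2.png

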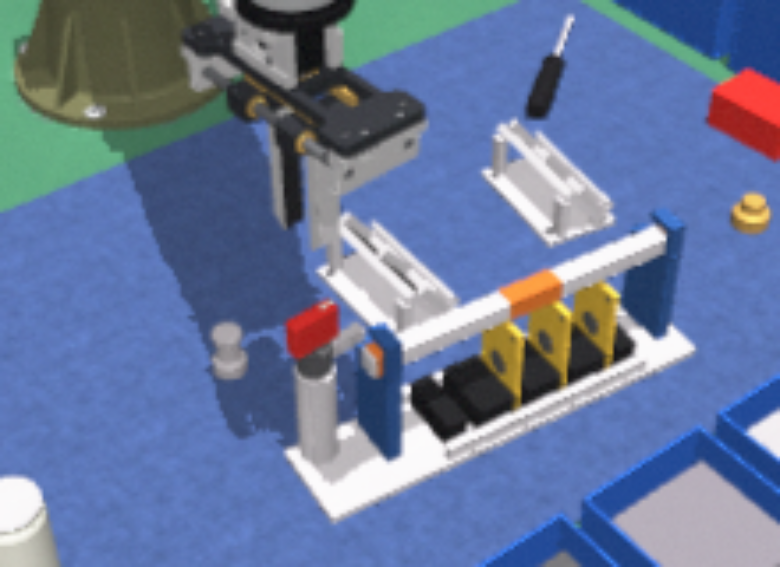

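The knob is locked (315,330), the bar lies home under both hooks from (372,358) to (665,240), three plates are seated, and the gripper is clear of everything. Handing in.

```bash
python3 -c "
from station import workorder
print(workorder.hand_in())"
```

```text
the job is handed in; nothing more can be done
None
```

The job is handed in (no verdict came back): three plates seated in slots 2–4, the keeper bar home under both hooks and the latch locked; the bar was found knocked out after the first locking, so I reopened the latch, re-homed it and locked again.

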